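# Fetch the kickstand leg from behind the shelf stock

## Task

The black kickstand leg lies at the back of the wooden rack, behind the cup of bolts, the blue lidded box and the orange grease tin. Clear those three onto the black rubber mat, then lay the leg flat in the green steel job tray, along its length beside the chrome spring that belongs to it, and only then put the three back in the rack, each just where it stood and the box squared up as before. Keep the containers upright, set things down rather than drop them, and leave the spring, the brake pads and the turntable undisturbed.

Things in the scene. Friction and masses are not known exactly. Their poses are not given: they have to be found in the camera images.
- rack: open wooden parts rack, fixed, 180 (its x, back at +x) x 330 (its y). Origin: centre of its underside. Floor 12 mm above the board; front lip 20, side cheeks 50, back board 57 mm high above the board, 8, 10 and 12 mm thick. The containers stand in a row 22 mm before its centre line, 95 mm apart, in any order; the leg lies behind them along its y. A 22 mm carton lies in its back corner at -y.
- cup_mid (a point): white ceramic cup of bolts with a blue band, round, 64 mm across at the rim and 60 mm at the foot, 85 mm high, about 0.35 kg; the bolts are held in it. The point is on its axis half-way up (42.5 mm above its foot); z up.
- bluebox_mid (a point): closed blue plastic box with a hinged lid, 60 (its x) x 66 (its y) x 79 mm high, with hinge and white clasp standing 4 mm out of the +y and -y faces, 0.22 kg; its x lies along the rack's x at the start. The point is on its axis 39 mm above its foot.
- tin_mid (a point): round orange grease tin with a yellow band and steel lid, 60 mm across, 92 mm high, about 0.3 kg. The point is on its axis half-way up (46 mm above its foot).
- leg_mid (a point): black steel kickstand leg lying flat, 0.30 kg: a straight flat arm 18 mm wide, 14 mm thick and 150 mm long along its x, a round pivot eye of 30 mm at its -x end, a bent toe with a 40 mm foot plate at its +x end, in all about 210 mm long; a small spring pin stands up to 24 mm, 52 mm from the point towards the eye. The point is at the middle of the arm, 7 mm above its underside, close to the centre of mass.
- mat: black rubber mat, fixed, 300 (its x) x 120 (its y) x 4 mm thick, empty at the start: the place to stand the containers meanwhile. Lies left or right of the rack. Origin: centre of its underside.
- tray: shallow green-painted steel job tray, fixed, 270 (its x) x 160 (its y) x 22 mm high outside, walls and floor 3 mm; on the side of the rack away from the mat. Origin: centre of its underside. The spring lies in its +y half, the -y half is free.
- spring: chrome kickstand spring lying in the tray along the tray's x, 112 mm long with its hooks, 18 mm thick, about 43 mm from the tray's middle. Origin: centre of its underside. Not to be moved.
- pads: pair of steel brake pads, friction faces together, lying flat on the board behind the rack, 92 x 40 x 22 mm. Origin: centre of its underside. Not to be moved.
- turntable: wooden turntable of coloured valve caps, 150 mm across, 44 mm high, standing behind the rack. Origin: centre of its underside. Not to be moved.

How it is judged (in metres and radians):
On the way, in this order (a step that is already met when the one before it is completed fails the run):
1. cup, blue box and tin all stand on the mat, let go, with the leg still untouched in the rack (x of cup_mid in the frame of mat between -0.15 and 0.15 m and y of cup_mid in the frame of mat between -0.06 and 0.06 m and height (world z) of cup_mid below 0.0525 m and angle between each of cup_mid, bluebox_mid, tin_mid's own z axis and vertical below 0.1 rad and linear speed of each of cup, bluebox, tin below 0.03 m/s and contact force between the fingers and cup below 0.2 N and x of bluebox_mid in the frame of mat between -0.15 and 0.15 m and y of bluebox_mid in the frame of mat between -0.06 and 0.06 m and height (world z) of bluebox_mid below 0.049 m and contact force between the fingers and bluebox below 0.2 N and x of tin_mid in the frame of mat between -0.15 and 0.15 m and y of tin_mid in the frame of mat between -0.06 and 0.06 m and height (world z) of tin_mid below 0.056 m and contact force between the fingers and tin below 0.2 N and distance of leg_mid from where it was at the start of the episode below 0.015 m), for 0.2 s.
2. the leg lies flat in the tray, let go, with the three containers still on the mat (x of cup_mid in the frame of mat between -0.15 and 0.15 m and y of cup_mid in the frame of mat between -0.06 and 0.06 m and height (world z) of cup_mid below 0.0525 m and angle between each of cup_mid, bluebox_mid, tin_mid's own z axis and vertical below 0.1 rad and linear speed of each of cup, bluebox, tin, leg below 0.03 m/s and contact force between the fingers and cup below 0.2 N and x of bluebox_mid in the frame of mat between -0.15 and 0.15 m and y of bluebox_mid in the frame of mat between -0.06 and 0.06 m and height (world z) of bluebox_mid below 0.049 m and contact force between the fingers and bluebox below 0.2 N and x of tin_mid in the frame of mat between -0.15 and 0.15 m and y of tin_mid in the frame of mat between -0.06 and 0.06 m and height (world z) of tin_mid below 0.056 m and contact force between the fingers and tin below 0.2 N and x of leg_mid in the frame of tray between -0.035 and 0.035 m and y of leg_mid in the frame of tray between -0.065 and 0.065 m and height (world z) of leg_mid below 0.016 m and angle between leg_mid's own z axis and vertical below 0.08 rad and angle between the x axis of leg_mid and the x axis of tray, either way round below 0.3 rad and contact force between the fingers and leg below 0.2 N), for 0.2 s.
At the end, for the whole second after the job is handed in: Each container stands upright and at rest within 15 mm of where it began, the blue box's x within 0.3 rad of the rack's x; the leg lies flat on the tray's floor within 0.3 rad of the tray's length, its middle within 35 mm (along) and 65 mm (across) of the tray's middle; all released (distance of each of cup_mid, bluebox_mid, tin_mid from where it was at the start of the episode below 0.015 m and angle between each of cup_mid, bluebox_mid, tin_mid's own z axis and vertical below 0.1 rad and linear speed of each of cup, bluebox, tin, leg below 0.03 m/s and contact force between the fingers and cup below 0.2 N and contact force between the fingers and bluebox below 0.2 N and contact force between the fingers and tin below 0.2 N and angle between the x axis of bluebox_mid and the x axis of rack, either way round below 0.3 rad and x of leg_mid in the frame of tray between -0.035 and 0.035 m and y of leg_mid in the frame of tray between -0.065 and 0.065 m and height (world z) of leg_mid below 0.016 m and angle between leg_mid's own z axis and vertical below 0.08 rad and angle between the x axis of leg_mid and the x axis of tray, either way round below 0.3 rad and contact force between the fingers and leg below 0.2 N); the robot touches nothing.
It fails at once if a container tips over (angle between any of cup_mid, bluebox_mid, tin_mid's own z axis and vertical above 0.5 rad).
It fails at once if a thing is dropped or flung (over 0.5 m/s out of the fingers) ((contact force between the fingers and cup below 0.1 N and linear speed of cup above 0.5 m/s) or (contact force between the fingers and bluebox below 0.1 N and linear speed of bluebox above 0.5 m/s) or (contact force between the fingers and tin below 0.1 N and linear speed of tin above 0.5 m/s) or (contact force between the fingers and leg below 0.1 N and linear speed of leg above 0.5 m/s)).
It fails at once if the spring, brake pads or turntable is disturbed by more than 20 mm (distance of any of spring, pads, turntable from where it was at the start of the episode above 0.02 m).
It also fails if it takes over 134 s, if anything falls off the work surface, if the arm or the gripper's body presses on something with over 40 N, if the wrist force passes 120 N, or if a joint passes its speed limit or range.

## Robot

A 6-joint arm with a two-finger parallel gripper is mounted at the origin on the work surface. World frame = base frame: x ahead of the robot, y to its left, z up, the work surface at z = 0. Lengths are in mm, angles in degrees, forces in N, time in s.
With the tool pointing down it reaches from about 350 to 850 mm from the base axis. Payload 8.1 kg.
Tool frame: the origin (TCP) lies midway between the tips of the shut fingers; the grasp point (between the pads) lies 19 mm behind it (r.pinch_z is the distance from the TCP to the grasp point, in mm); z points along the fingers, y is the line along which they close (so a half turn about z gives the same grasp; the last joint's range is limited). The gripper opens to 85 mm and grips with 20 to 120 N. Pads are 22 mm wide; open, the fingers measure 114 mm over their backs; the gripper's body (76 mm by 85 mm) begins 54 mm behind the grasp point. The pads swing forward as they close: fully open they stand 13 mm farther back than shut.
Start: joints at [59.679, 7.471, 85.268, -0, 87.261, -4.893], TCP at [257.605, 541.89, 231.292] pointing down, gripper open.
Joint ranges: [-169.43, 169.43], [-51.17, 129.36], [1.28, 143.12], [-76.62, 256.62], [0, 156.53], [-152.29, 152.29]. Speed limits (degrees/s): [136.94, 136.94, 159.86, 180, 180, 180].

## Interface

Orientations are given as [roll, pitch, yaw] about the fixed x, y, z axes, in that order (R = Rz(yaw) Ry(pitch) Rx(roll)).
In Python, from bench import sensors, optics, job, r gives the robot as it stands.
- The arm moves only by the tool play_rows, never from a script. Its argument "motion" is a list that holds one entry, the list of rows, each a list of 6 numbers: the shift along the tool's x, y, z in cm, then the turn, a rotation vector about the tool's x, y, z in degrees. In form: [[[x, y, z, ax, ay, az], ...]]. A call has 1 to 5 rows; each row is the pose to reach, as a shift and turn from the pose commanded when the call began, along the tool's axes at that moment; what a row does not reach only later rows make up. A row lasts 1/10 s, in which the tool goes at most 50 mm and 8.59 degrees, less where a joint would pass 70% of its speed; a pose out of reach is approached as far as the arm can. A call with a gripper value outside its range is refused whole. "jaw" is the opening, from 0 (shut) to 1 (fully open), set as the call begins (left out, the last holds). The fingers move at their own pace and stop on an object; "squeeze" is the grip in N (left out, the last holds). Time passes only in rows, so rows that repeat a pose let the fingers close. It gives the time, the measured TCP pose, the force, the opening and the grip force at its end, in the units of the state.
- sensors.sense(): the state, without advancing time (a new reading comes with each control period).
- optics.snapshot(name): name is "scene" or "side" or "wrist"; returns a dict with "pixels" (384x512x3 uint8, red, green, blue), "mtx" (3x3 intrinsics, pixels), "R" (3x3) and "t" (3): a world point X has camera coordinates R X + t; the wrist camera has in their place "T_tool_cam" (4x4, takes a point from camera to tool coordinates, whose origin is the TCP and whose axes are the flange's). Camera axes: x right, y down, z forward; pixel columns grow to the right and rows downward; lengths in mm; the calibration is good to about 2 mm. A picture is of the moment at which its call begins: read the wrist's pose just before it. There is no depth.
- job.hand_in(): hands the job in; it is judged then, once.
The state is a dict: "time": time; "joint_pos": joint angles; "qd": joint speeds; "joint_efforts": joint torques, N m; "tool_pos": TCP position; "tcp_rot": TCP orientation; "ft_force": force on the tool from outside, world axes, zero at the start; "wrist_torque": the same for the moment, N m; "finger_gap": finger opening in mm; "grip_force": force on a finger pad.
Only numpy, scipy, OpenCV 4.12 (cv2) and the standard library are available. Lean on these libraries where they do the work, as an engineer would, in place of code of your own. Each camera call takes 0.05 s, during which the arm holds its last target. There are 200 camera calls.

## Working session

There is one attempt and no reset: what is moved stays moved. The work goes in short steps, Python scripts to look and compute and a tool call to move; the robot and the scene stay as the last step left them, time stands still between calls to the robot, and variables do not carry over. Pictures are saved under pics/ and viewed, at most 14 in all, crops included, and the job is handed in when it is done.

Besides the shell and the picture viewer there is one more tool, called after ">>>" by a JSON object that holds its "name" and its "arguments". play_rows: Moves the arm, as the interface text tells. Its arguments: {"type":"object","properties":{"motion":{"type":"array","items":{"type":"array","items":{"type":"array","items":{"type":"number"}}}},"jaw":{"type":"number"},"squeeze":{"type":"number"}},"required":["motion"]}

```bash
ls; mkdir -p pics; python3 - <<'E'
from bench import sensors, optics, job, r
import cv2,numpy as np
print(sensors.sense(), r.pinch_z)
for n in ("scene","side"):
    s=optics.snapshot(n); cv2.imwrite(f"pics/{n}0.png",s["pixels"][:,:,::-1]); np.savez(f"{n}0.npz",**s)
    print(n,s["mtx"].tolist(),np.round(s["R"],3).tolist(),np.round(s["t"]).tolist(), (-s["R"].T@s["t"]).round())
s=optics.snapshot("wrist");print(s["T_tool_cam"]);print(s["mtx"])
E
```

```text
pics
{'time': 0.0, 'joint_pos': array([ 5.96787296e+01,  7.51519366e+00,  8.53291967e+01,  9.11610499e-04,
        8.72612188e+01, -4.89480038e+00]), 'qd': array([ 0.01554567, -0.01753792,  0.04330219,  0.05975547, -0.01965044,
        0.03454602]), 'joint_efforts': array([ 1.47638848e-04, -5.69449604e+01, -5.00518441e+01, -5.21433394e-04,
        1.59176567e-02, -2.90329092e-05]), 'tool_pos': array([257.32595653, 541.41367167, 230.2443278 ]), 'tcp_rot': array([-1.79894854e+02, -9.91842379e-03,  1.54573477e+02]), 'ft_force': array([ 0.22515564, -0.45426139,  0.21406967]), 'wrist_torque': array([ 0.01055033, -0.03402864,  0.03098648]), 'grip_force': 0.0, 'finger_gap': 85.32869547459384} 18.700000000000003
scene [[381.97664440645656, 0.0, 257.4662827905501], [0.0, 381.97664440645656, 193.90188964237953], [0.0, 0.0, 1.0]] [[-0.701, 0.713, 0.013], [0.513, 0.515, -0.687], [-0.496, -0.475, -0.727]] [419.0, -276.0, 1306.0] [1084.  463.  755.]
side [[375.1169874037658, 0.0, 251.6391254330938], [0.0, 375.1169874037658, 192.04823188029798], [0.0, 0.0, 1.0]] [[0.657, -0.754, -0.014], [-0.542, -0.459, -0.704], [0.525, 0.47, -0.71]] [-390.0, 403.0, 579.0] [ 170. -381.  689.]
[[ 5.12871151e-04 -9.46359607e-01 -3.23114889e-01  8.25793681e+01]
 [ 9.99999852e-01  4.26897603e-04  3.36946491e-04  8.82388068e-01]
 [-1.80935577e-04 -3.23115014e-01  9.46359686e-01 -1.43179182e+02]
 [ 0.00000000e+00  0.00000000e+00  0.00000000e+00  1.00000000e+00]]
[[274.41794283   0.         255.46511092]
 [  0.         274.41794283 188.01418207]
 [  0.           0.           1.        ]]
```

View pics/scene0.png

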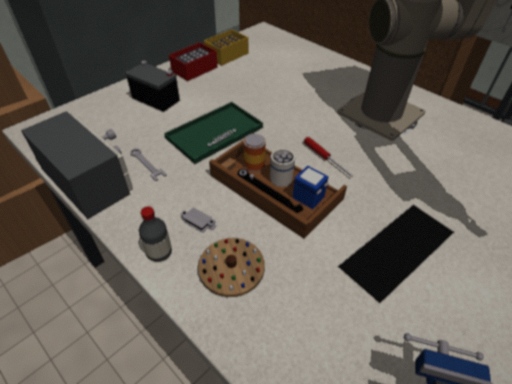

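View pics/side0.png

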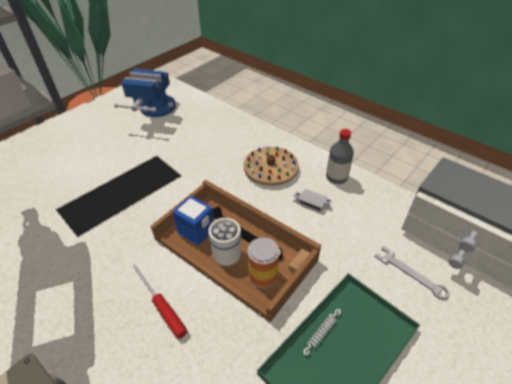

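The scene view shows rack centre ~(278,188), mat (397,252), tray (214,131), order from mat: blue box (311,186), cup (282,168), tin (254,151); leg behind them from the eye (244,174) to (298,207). The side view agrees.

```bash
cat > h.py <<'E'
import numpy as np, cv2
from bench import sensors, optics
from scipy.spatial.transform import Rotation as Ro
def cam(s,st=None):
    if "T_tool_cam" in s:
        T=np.eye(4);T[:3,:3]=Ro.from_euler('xyz',st["tcp_rot"],degrees=True).as_matrix();T[:3,3]=st["tool_pos"]
        T=T@s["T_tool_cam"];R=T[:3,:3].T;return s["mtx"],R,-R@T[:3,3]
    return s["mtx"],s["R"],s["t"]
def cast(c,px,z):
    K,R,t=c;px=np.atleast_2d(np.asarray(px,float));o=-R.T@t
    d=(R.T@np.linalg.inv(K)@np.c_[px,np.ones(len(px))].T).T
    return (o+d*((z-o[2])/d[:,2])[:,None])[:,:2]
def proj(c,X):
    K,R,t=c;p=K@(R@np.asarray(X,float)+t);return p[:2]/p[2]
def wrist():
    st=sensors.sense();s=optics.snapshot("wrist");return cam(s,st),s["pixels"],st
def blob(m):
    m=m.astype(np.uint8);n,l,S,C=cv2.connectedComponentsWithStats(m);i=1+np.argmax(S[1:,4]);return (l==i).astype(np.uint8)
def rect(pts): 
    (c,wh,a)=cv2.minAreaRect(pts.astype(np.float32));return np.round(c,1),np.round(wh,1),round(a,1)
E
python3 - <<'E'
from h import *
for n in("scene","side"):
    s=np.load(n+"0.npz");c=(s["mtx"],s["R"],s["t"]);im=s["pixels"];H,S,V=cv2.split(cv2.cvtColor(im,cv2.COLOR_RGB2HSV))
    roi=np.zeros_like(H,bool)
    if n=="scene": roi[95:300,160:460]=1
    else: roi[140:384,50:430]=1
    def do(name,m,z):
        b=blob(m&roi);ct=max(cv2.findContours(b,0,2)[0],key=cv2.contourArea)[:,0]
        print(n,name,b.sum(),*rect(cast(c,ct,z)))
    do("mat",(V<25),4)
    do("tray",(H>60)&(H<95)&(S>90),15)
    do("rack",(H<16)&(S>110)&(V<170),40)
    do("blue",(H>105)&(H<125)&(S>120)&(V>60),60)
    do("orange",(H>5)&(H<30)&(S>150)&(V>140),60)
s=np.load("scene0.npz");c=(s["mtx"],s["R"],s["t"])
print("cup",cast(c,[[282,156]],97),"tin",cast(c,[[255,142]],104),"box",cast(c,[[313,174]],91),"legeye",cast(c,[[244,174],[298,207]],20))
print("rack corners", cast(c,[[210,177],[306,222],[346,186]],[57]))
s=np.load("side0.npz");c=(s["mtx"],s["R"],s["t"])
print("cup",cast(c,[[226,229]],97),"tin",cast(c,[[264,249]],104),"box",cast(c,[[192,209]],91))
print("rackback", cast(c,[[205,184],[319,245]],57))
print("tray",cast(c,[[350,277],[419,325]],22), "spring",cast(c,[[307,352],[337,311]],9))
E
```

```text
scene mat 4757 [460.8 336.6] [113.4 291.3] 84.6
scene tray 2531 [ 476.7 -311.5] [167.  270.2] 86.2
scene rack 4135 [523.4 -13.4] [207.2 352.5] 3.2
scene blue 183 [468.5  68.8] [60.5 71.6] 7.3Traceback (most recent call last):
  File "<stdin>", line 14, in <module>
  File "<stdin>", line 8, in do
  File "h.py", line 18, in blob
    m=m.astype(np.uint8);n,l,S,C=cv2.connectedComponentsWithStats(m);i=1+np.argmax(S[1:,4]);return (l==i).astype(np.uint8)
                                                                         ~~~~~~~~~^^^^^^^^^
    return _wrapfunc(a, 'argmax', axis=axis, out=out, **kwds)
    return bound(*args, **kwds)
ValueError: attempt to get argmax of an empty sequence
```

```bash
python3 - <<'E'
from h import *
C={}
for n in("scene","side"):
    s=np.load(n+"0.npz");C[n]=(s["mtx"],s["R"],s["t"])
c=C["scene"]
print("cup",cast(c,[[282,156]],97),"tin",cast(c,[[255,142]],104),"box",cast(c,[[313,174]],91),"legeye",cast(c,[[244,174],[298,207]],20))
print("rack corners", cast(c,[[210,177],[306,222],[346,186]],57))
c=C["side"]
print("cup",cast(c,[[226,229]],97),"tin",cast(c,[[264,249]],104),"box",cast(c,[[192,209]],91))
print("rackback", cast(c,[[205,184],[319,245]],57))
print("tray",cast(c,[[350,277],[419,325]],22), "spring",cast(c,[[307,352],[337,311]],9))
E
```

```text
cup [[491.34030353 -16.56094616]] tin [[ 506.7575327  -100.85034992]] box [[481.61721065  80.23981273]] legeye [[553.89360595 -96.29053717]
 [540.87265502  89.32993156]]
rack corners [[ 651.62680201 -122.58221846]
 [ 590.85155695  152.03964937]
 [ 425.37052807  148.76186044]]
cup [[494.8269244  -18.91866732]] tin [[ 502.64760142 -112.48873678]] box [[490.54494369  79.04161582]]
rackback [[ 585.16476521  141.89634367]
 [ 611.28125836 -171.23225361]]
tray [[ 609.2130024  -252.70050545]
 [ 602.64206983 -401.45833362]] spring [[ 432.82030396 -271.78610922]
 [ 535.27209388 -270.29301132]]
```

>>> {"name": "play_rows", "arguments": {"motion": [[[-3,-2,-1,0,0,6],[-7,-5,-2,0,0,12],[-11,-8,-3,0,0,18],[-15,-11,-4,0,0,24],[-19,-14,-5,0,0,30]]], "jaw": 1, "squeeze": 40}}

```text
time: 0.65
tool_pos: [367.6, 335.5, 280.6]
tcp_rot: [-180.0, 0.0, 124.4]
ft_force: [1.4, 0.3, 0.7]
finger_gap: 85.1
grip_force: 0.0
```

```bash
cat >> h.py <<'E'
def to(x,y,z,yaw):
    st=sensors.sense();R=Ro.from_euler('xyz',st["tcp_rot"],degrees=True)
    d=R.inv().apply(np.array([x,y,z])-st["tool_pos"])/10
    T=Ro.from_euler('xyz',[180,0,yaw],degrees=True)
    print("t",round(st["time"],2),st["tool_pos"].round(1),st["tcp_rot"].round(1),"gap",round(st["finger_gap"],1)," shift",d.round(2)," rot",(R.inv()*T).as_rotvec(degrees=True).round(1))
E
python3 -c "
from h import *
to(510,55,300,94.8)"
```

```text
t 0.65 [367.6 335.5 280.6] [-180.     0.   124.4] gap 85.1  shift [-31.2   -4.07  -1.93]  rot [-0.   0.  29.6]
```

>>> {"name": "play_rows", "arguments": {"motion": [[[-5,-0.7,-0.4,0,0,6],[-10,-1.4,-0.8,0,0,12],[-15,-2,-1.2,0,0,18],[-20,-2.7,-1.6,0,0,24],[-25,-3.3,-2,0,0,29.7]]]}}

```text
time: 1.15
tool_pos: [481.0, 113.4, 300.4]
tcp_rot: [180.0, -0.0, 94.6]
ft_force: [0.7, 1.2, -0.2]
finger_gap: 85.0
grip_force: 0.0
```

>>> {"name": "play_rows", "arguments": {"motion": [[[-3,-2,0,0,0,0],[-5.8,-3.7,0,0,0,0],[-5.8,-3.7,0,0,0,0]]]}}

```text
time: 1.45
tool_pos: [447.7, 51.5, 300.1]
tcp_rot: [-179.9, 0.1, 94.7]
ft_force: [-0.5, 0.7, -0.2]
finger_gap: 85.7
grip_force: 0.0
```

```bash
python3 -c "
from h import *
to(510,55,300,94.8)
c,im,st=wrist();cv2.imwrite('pics/w1.png',im[:,:,::-1]);np.savez('w1.npz',K=c[0],R=c[1],t=c[2],im=im)"
```

```text
t 1.45 [447.7  51.5 300.1] [-1.799e+02  1.000e-01  9.470e+01] gap 85.7  shift [-0.16  6.24  0.  ]  rot [-0.1  0.1 -0.1]
```

View pics/w1.png

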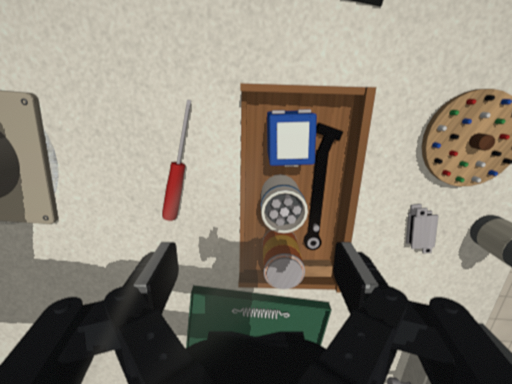

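View: box lid (292,138), cup rim (284,210), tin lid (284,268), leg arm from eye (313,242) to toe (328,130), tray top edge at row ~290, pads (422,230).

```bash
python3 - <<'E'
from h import *
d=np.load('w1.npz');c=(d['K'],d['R'],d['t']);im=d['im'];H,S,V=cv2.split(cv2.cvtColor(im,cv2.COLOR_RGB2HSV))
roi=np.zeros_like(V,bool);roi[100:170,262:322]=1
b=blob((H>100)&(H<130)&(S>120)&roi);ct=max(cv2.findContours(b,0,2)[0],key=cv2.contourArea)[:,0];print("bluetop",rect(cast(c,ct,91)))
roi[:]=0;roi[112:168,270:316]=1
b=blob((V>150)&(S<60)&roi);ct=max(cv2.findContours(b,0,2)[0],key=cv2.contourArea)[:,0];print("label",rect(cast(c,ct,91)))
print("cup",cast(c,[[284,210]],97),"tin",cast(c,[[284,268]],104))
g=cv2.GaussianBlur(cv2.cvtColor(im,cv2.COLOR_RGB2GRAY),(3,3),0)
for n,x0,x1,y0,y1,z in(("cup",250,320,175,240,97),("tin",255,315,235,300,104)):
    h=cv2.HoughCircles(g[y0:y1,x0:x1],3,1,100,param1=80,param2=12,minRadius=17,maxRadius=27)
    if h is not None:
        u=h[0,0]+[x0,y0,0];print(n,u,cast(c,[u[:2]],z), "diam",np.ptp(cast(c,[[u[0]-u[2],u[1]],[u[0]+u[2],u[1]]],z)[:,0]))
roi[:]=0;roi[115:255,300:346]=1
b=blob((V<45)&(S<255)&roi);ys,xs=np.nonzero(b);P=cast(c,np.c_[xs,ys],22);print("leg",rect(P),len(P))
# arm centre line
for r0 in range(145,240,12):
    q=xs[ys==r0]; 
    if len(q): print(r0,q.min(),q.max(),cast(c,[[(q.min()+q.max())/2,r0]],24).round(1))
print("toe/eye",cast(c,[[313,242]],24),cast(c,[[329,130]],24))
print("rack front/back corners",cast(c,[[242,85],[375,88]],[50]),cast(c,[[242,285]],20))
print("traytop edge",cast(c,[[192,288],[330,301]],22),"spring",cast(c,[[233,312],[289,316]],18))
E
python3 -c "
import cv2;a=cv2.imread('pics/w1.png')[75:325,180:390];cv2.imwrite('pics/w1c.png',cv2.resize(a,None,fx=2.4,fy=2.4,interpolation=2))"
```

```text
bluetop (array([492.8,  85.5]), array([61.7, 67.5]), 5.5)
label (array([493.5,  83. ]), array([40.8, 46. ]), 4.7)
cup [[493.01100164 -11.60078802]] tin [[502.54192993 -99.56582133]]
cup [283.5 209.5  23. ] [[492.24246413 -10.91716962]] diam 62.79966357256109
tin [284.5        274.5         21.79999924] [[ 504.56181281 -110.61639631]] diam 63.62324444028371
leg (array([560.4,  -3.5]), array([ 38.1, 212.3]), 2.2) 1378
145 320 330 [[553.8  70.2]]
157 316 327 [[551.5  51.2]]
169 314 325 [[551.4  31.9]]
181 313 324 [[552.9  12.1]]
193 312 322 [[553.7  -8.3]]
205 311 321 [[555.3 -29.3]]
217 309 319 [[555.3 -51.1]]
229 308 312 [[551.9 -73.8]]
toe/eye [[560.7047713  -98.26641405]] [[556.12211067  93.08907253]]
rack front/back corners [[422.71164534 145.03588789]
 [601.34327137 155.89956365]] [[ 444.14664961 -200.96468556]]
traytop edge [[ 352.16175544 -213.73398248]
 [ 612.13405159 -221.87825323]] spring [[ 430.92303226 -266.81345369]
 [ 540.24704323 -267.49339344]]
```

View pics/w1c.png

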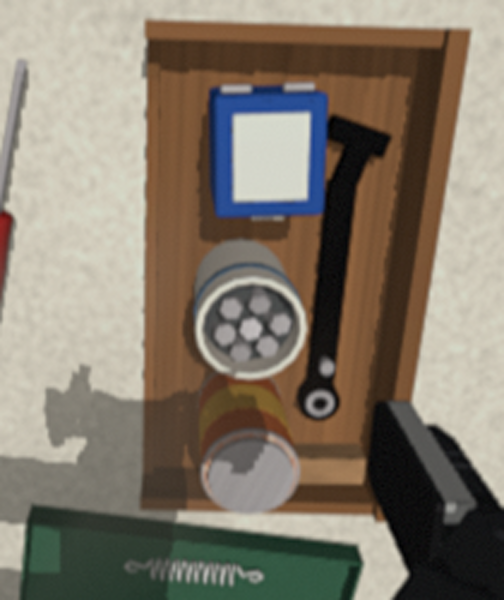

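Crop: cup rim centre (250,330), tin lid (251,471), box lid (269,152), leg eye (319,402), pin (327,368), foot plate at (360,133) — eye towards -y, lengths fit. Now above the box for a close look.

>>> {"name": "play_rows", "arguments": {"motion": [[[0.9,1.5,3.5,0,0,0],[1.8,3,7,0,0,0],[2.6,4.3,10,0,0,0],[2.8,4.5,11,0,0,0],[2.8,4.5,11,0,0,0]]]}}

```text
time: 2.0
tool_pos: [489.8, 86.9, 188.3]
tcp_rot: [-179.8, -0.0, 95.0]
ft_force: [0.3, 1.0, 0.2]
finger_gap: 85.5
grip_force: 0.0
```

```bash
python3 -c "
from h import *
to(491,83,190,94.8)
c,im,st=wrist();cv2.imwrite('pics/w2.png',im[:,:,::-1]);np.savez('w2.npz',K=c[0],R=c[1],t=c[2],im=im)"
```

```text
t 2.0 [489.8  86.9 188.3] [-179.8   -0.    95. ] gap 85.5  shift [-0.4   0.08 -0.17]  rot [-0.2 -0.   0.2]
```

View pics/w2.png

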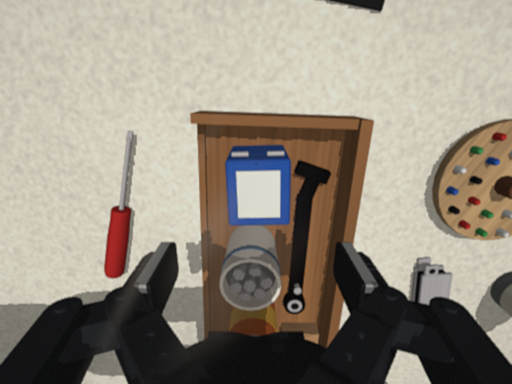

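View: box lid (259,194), cup rim (251,285), leg eye (294,304).

```bash
python3 - <<'E'
from h import *
d=np.load('w2.npz');c=(d['K'],d['R'],d['t']);im=d['im'];H,S,V=cv2.split(cv2.cvtColor(im,cv2.COLOR_RGB2HSV))
p=sensors.sense()["tool_pos"]
print("axis px at z91",proj(c,[p[0],p[1],91]),"tcp",proj(c,p))
roi=np.zeros_like(V,bool);roi[140:226,220:298]=1
b=blob((V>150)&(S<60)&roi);ct=max(cv2.findContours(b,0,2)[0],key=cv2.contourArea)[:,0];print("label",ct.min(0),ct.max(0),rect(cast(c,ct,91)))
print("boxcorners",cast(c,[[228,158],[289,158],[289,224],[228,224]],91).round(1))
g=cv2.GaussianBlur(cv2.cvtColor(im,cv2.COLOR_RGB2GRAY),(3,3),0)
h=cv2.HoughCircles(g[245:320,210:290],3,1,100,param1=80,param2=12,minRadius=25,maxRadius=35)
u=h[0,0]+[210,245,0];print(u,cast(c,[u[:2]],97),np.ptp(cast(c,[[u[0]-u[2],u[1]],[u[0]+u[2],u[1]]],97)[:,0]))
print("rack corners +y",cast(c,[[192,114],[371,120]],50))
E
```

```text
axis px at z91 [255.60359557 190.08467076] tcp [254.88792448 245.98006077]
label [236 170] [280 217] (array([493.3,  82.8]), array([40.8, 46.7]), 5.1)
boxcorners [[463.5 114.7]
 [517.7 119.5]
 [525.9  54.8]
 [467.   49.5]]
[250.5        277.5         29.89999962] [[493.5454339   -5.52689144]] 60.53377131657953
rack corners +y [[421.81468316 146.49116888]
 [599.96358085 156.27997896]]
```

>>> {"name": "play_rows", "arguments": {"motion": [[[-0.4,0.3,3,0,0,0],[-0.4,0.3,6.5,0,0,0],[-0.4,0.3,10,0,0,0],[-0.4,0.3,13,0,0,0],[-0.4,0.3,14.2,0,0,0]]]}}

```text
time: 2.55
tool_pos: [493.7, 82.2, 47.4]
tcp_rot: [-179.9, 0.0, 94.9]
ft_force: [0.5, 0.2, 0.4]
finger_gap: 85.2
grip_force: 0.0
```

>>> {"name": "play_rows", "arguments": {"motion": [[[0,0,0,0,0,0],[0,0,0,0,0,0],[0,0,0,0,0,0],[0,0,0,0,0,0],[0,0,0,0,0,0]]], "jaw": 0, "squeeze": 40}}

```text
time: 3.05
tool_pos: [496.3, 82.5, 50.6]
tcp_rot: [179.8, 0.0, 94.9]
ft_force: [0.2, -0.2, 8.4]
finger_gap: 59.2
grip_force: 45.6
```

>>> {"name": "play_rows", "arguments": {"motion": [[[0,0,0,0,0,0]]]}}

```text
time: 3.15
tool_pos: [496.3, 82.5, 50.6]
tcp_rot: [179.8, 0.0, 94.9]
ft_force: [-0.3, 0.0, 8.0]
finger_gap: 59.4
grip_force: 45.6
```

>>> {"name": "play_rows", "arguments": {"motion": [[[0,0,-1.5,0,0,0],[0,0,-4.5,0,0,0],[0.5,0.2,-7.5,0,0,0],[2,0.8,-9,0,0,0],[5,2,-9,0,0,0]]]}}

```text
time: 3.65
tool_pos: [512.6, 133.5, 142.6]
tcp_rot: [179.6, 0.0, 94.7]
ft_force: [0.8, 0.3, -1.9]
finger_gap: 59.7
grip_force: 44.7
```

>>> {"name": "play_rows", "arguments": {"motion": [[[4,1.6,0,0,0,0],[8,3.3,0,0,0,0],[12,5,0,0,0,0],[15.5,6.4,0,0,0,0],[17.5,7.2,0,0,0,0]]]}}

```text
time: 4.15
tool_pos: [567.4, 317.5, 138.8]
tcp_rot: [179.9, -0.1, 95.0]
ft_force: [-0.6, -0.3, -1.9]
finger_gap: 59.6
grip_force: 44.6
```

>>> {"name": "play_rows", "arguments": {"motion": [[[1.2,0.5,1,0,0,0],[1.2,0.5,3.5,0,0,0],[1.2,0.5,5.5,0,0,0],[1.2,0.5,5.5,0,0,0]]]}}

```text
time: 4.55
tool_pos: [568.4, 325.8, 79.5]
tcp_rot: [-179.7, 0.1, 94.9]
ft_force: [-0.5, -0.8, -3.2]
finger_gap: 59.3
grip_force: 44.5
```

```bash
python3 -c "
from h import *
to(571,327,43,94.9)"
```

```text
t 4.55 [568.4 325.8  79.5] [-1.797e+02  1.000e-01  9.490e+01] gap 59.3  shift [0.1  0.29 3.65]  rot [-0.3  0.1 -0. ]
```

>>> {"name": "play_rows", "arguments": {"motion": [[[0.1,0.3,1.5,0,0,0],[0.1,0.3,2.8,0,0,0],[0.1,0.3,3.4,0,0,0],[0.1,0.3,3.7,0,0,0],[0.1,0.3,3.7,0,0,0]]]}}

```text
time: 5.05
tool_pos: [573.7, 327.9, 45.9]
tcp_rot: [-180.0, 0.0, 94.9]
ft_force: [0.6, -0.9, -1.8]
finger_gap: 59.4
grip_force: 44.6
```

>>> {"name": "play_rows", "arguments": {"motion": [[[0,0,0,0,0,0],[0,0,0,0,0,0],[0,0,0,0,0,0],[0,0,0,0,0,0]]], "jaw": 1}}

```text
time: 5.45
tool_pos: [574.3, 328.2, 46.9]
tcp_rot: [179.9, -0.0, 94.9]
ft_force: [0.2, -0.8, -0.9]
finger_gap: 85.5
grip_force: 0.0
```

>>> {"name": "play_rows", "arguments": {"motion": [[[0,0,-3,0,0,0],[0,0,-7,0,0,0],[-1,-0.3,-11,0,0,0],[-4,-1.2,-14,0,0,0],[-8,-2.5,-14.5,0,0,0]]]}}

```text
time: 5.95
tool_pos: [558.3, 247.6, 197.5]
tcp_rot: [179.5, -0.1, 95.0]
ft_force: [2.0, -1.1, 0.6]
finger_gap: 85.6
grip_force: 0.0
```

>>> {"name": "play_rows", "arguments": {"motion": [[[-4.5,-1.5,0,0,0,0],[-9,-3,0,0,0,0],[-13.5,-4.5,0,0,0,0],[-18,-6,0,0,0,0],[-22,-7.4,0,0,0,0]]]}}

```text
time: 6.45
tool_pos: [500.1, 18.8, 191.7]
tcp_rot: [179.9, 0.0, 94.9]
ft_force: [1.5, -0.1, 0.2]
finger_gap: 85.3
grip_force: 0.0
```

>>> {"name": "play_rows", "arguments": {"motion": [[[-2,-0.8,0,0,0,0],[-2.8,-1,0,0,0,0],[-2.8,-1,0,0,0,0]]]}}

```text
time: 6.75
tool_pos: [493.3, -8.7, 191.6]
tcp_rot: [180.0, 0.0, 94.8]
ft_force: [-0.2, 0.3, 0.3]
finger_gap: 85.2
grip_force: 0.0
```

```bash
python3 -c "
from h import *
to(493,-10,190,94.9)
c,im,st=wrist();cv2.imwrite('pics/w3.png',im[:,:,::-1]);np.savez('w3.npz',K=c[0],R=c[1],t=c[2],im=im)"
```

```text
t 6.75 [493.3  -8.7 191.6] [180.    0.   94.8] gap 85.2  shift [-0.13 -0.04  0.16]  rot [ 0.   0.  -0.1]
```

View pics/w3.png

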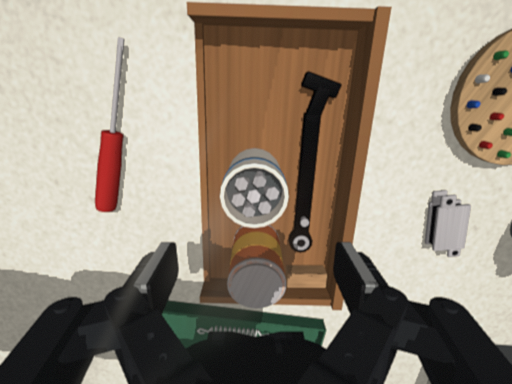

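View: cup rim (254,194), tin lid (256,282), leg eye (301,242) to foot plate (320,83); cup sits almost on the tool axis.

```bash
python3 - <<'E'
from h import *
d=np.load('w3.npz');c=(d['K'],d['R'],d['t']);im=d['im'];H,S,V=cv2.split(cv2.cvtColor(im,cv2.COLOR_RGB2HSV))
print("cup rim LRTB",cast(c,[[220.5,194],[288.5,194],[254.5,163],[254.5,227]],97).round(1),"tin LR C",cast(c,[[228,282],[287,282],[257.5,282]],104).round(1), "tin edges T/B",cast(c,[[257,257],[257,308]],104))
roi=np.zeros_like(V,bool);roi[70:255,285:345]=1
b=blob((V<50)&roi);ys,xs=np.nonzero(b)
for r0 in range(100,235,12):
    q=xs[ys==r0]; 
    if len(q): print(r0,q.min(),q.max(),cast(c,[[(q.min()+q.max())/2,r0]],24).round(1))
print("eye,toe",cast(c,[[301,242],[304,223],[320,84]],24))
E
```

```text
cup rim LRTB [[462.6 -14.6]
 [525.1  -9.4]
 [491.4  17.2]
 [496.7 -45.7]] tin LR C [[ 474.9 -105.6]
 [ 534.1 -100.7]
 [ 504.5 -103.2]] tin edges T/B [[ 501.48158519  -74.21071702]
 [ 506.74964163 -135.59078453]]
100 311 326 [[555.7  74.7]]
112 306 321 [[552.3  61.9]]
124 303 319 [[551.5  48.9]]
136 302 317 [[551.7  35.7]]
148 301 316 [[552.6  22.2]]
160 300 315 [[553.5   8.2]]
172 299 313 [[553.8  -6.2]]
184 298 312 [[554.8 -21. ]]
196 297 311 [[555.7 -36.2]]
208 296 310 [[556.7 -51.9]]
220 295 299 [[551.5 -68.6]]
232 291 307 [[556.2 -85. ]]
eye,toe [[560.73804424 -98.99872864]
 [560.78462657 -71.96201179]
 [554.78461013  90.86396173]]
```

>>> {"name": "play_rows", "arguments": {"motion": [[[-0.4,0,3,0,0,0],[-0.4,0,6.5,0,0,0],[-0.4,0,10,0,0,0],[-0.4,0,13,0,0,0],[-0.4,0,14.5,0,0,0]]]}}

```text
time: 7.3
tool_pos: [491.7, -10.0, 43.0]
tcp_rot: [-179.8, -0.1, 95.0]
ft_force: [-0.2, -0.1, 0.3]
finger_gap: 85.3
grip_force: 0.0
```

>>> {"name": "play_rows", "arguments": {"motion": [[[0,0,0,0,0,0],[0,0,0,0,0,0],[0,0,0,0,0,0],[0,0,0,0,0,0],[0,0,0,0,0,0]]], "jaw": 0, "squeeze": 45}}

```text
time: 7.8
tool_pos: [494.0, -12.0, 47.1]
tcp_rot: [179.9, 0.0, 94.9]
ft_force: [0.1, -1.0, -2.6]
finger_gap: 61.6
grip_force: 49.3
```

>>> {"name": "play_rows", "arguments": {"motion": [[[0,0,-1.5,0,0,0],[0,0,-4,0,0,0],[0,0,-7,0,0,0],[0,0,-9,0,0,0],[0,0,-9,0,0,0]]]}}

```text
time: 8.3
tool_pos: [496.1, -12.4, 140.3]
tcp_rot: [179.6, 0.1, 94.9]
ft_force: [0.5, -0.5, -2.7]
finger_gap: 61.5
grip_force: 50.3
```

```bash
python3 -c "
from h import *
to(462,337,138,94.9)"
```

```text
t 8.3 [496.1 -12.4 140.3] [1.796e+02 1.000e-01 9.490e+01] gap 61.5  shift [35.1  -0.44  0.17]  rot [ 0.4  0.1 -0. ]
```

>>> {"name": "play_rows", "arguments": {"motion": [[[2,0,0,0,0,0],[5.5,0,0,0,0,0],[9.5,-0.1,0,0,0,0],[13.5,-0.2,0,0,0,0],[17.5,-0.2,0,0,0,0]]]}}

```text
time: 8.8
tool_pos: [475.5, 163.4, 134.7]
tcp_rot: [-179.9, 0.0, 94.8]
ft_force: [0.8, -1.0, -2.6]
finger_gap: 61.2
grip_force: 50.2
```

>>> {"name": "play_rows", "arguments": {"motion": [[[4,0,0,0,0,0],[8,0,0,0,0,0],[12,-0.1,0,0,0,0],[15.5,-0.2,0,0,0,0],[17.5,-0.2,0,0,0,0]]]}}

```text
time: 9.3
tool_pos: [458.3, 338.6, 134.5]
tcp_rot: [-179.9, 0.0, 95.0]
ft_force: [-0.3, -0.4, -2.6]
finger_gap: 61.2
grip_force: 50.2
```

>>> {"name": "play_rows", "arguments": {"motion": [[[0,0,1,0,0,0],[0,0,3.5,0,0,0],[0,0,5.5,0,0,0],[0,0,7,0,0,0],[0,0,7,0,0,0]]]}}

```text
time: 9.8
tool_pos: [457.5, 334.3, 62.3]
tcp_rot: [-179.7, 0.2, 94.8]
ft_force: [-0.9, -0.7, -2.6]
finger_gap: 61.5
grip_force: 50.2
```

```bash
python3 -c "
from h import *
to(462,337,40,94.9)"
```

```text
t 9.8 [457.5 334.3  62.3] [-179.7    0.2   94.8] gap 61.5  shift [0.24 0.48 2.23]  rot [-0.3  0.2 -0.1]
```

>>> {"name": "play_rows", "arguments": {"motion": [[[0,0,1,0,0,0],[0,0,1.7,0,0,0],[0,0,2,0,0,0],[0,0,2.2,0,0,0],[0,0,2.2,0,0,0]]]}}

```text
time: 10.3
tool_pos: [459.8, 336.4, 44.4]
tcp_rot: [180.0, -0.0, 94.9]
ft_force: [-0.1, 0.7, -2.8]
finger_gap: 61.1
grip_force: 50.3
```

>>> {"name": "play_rows", "arguments": {"motion": [[[0,0,0,0,0,0],[0,0,0,0,0,0]]]}}

```text
time: 10.5
tool_pos: [460.0, 336.6, 44.7]
tcp_rot: [180.0, -0.0, 94.9]
ft_force: [1.0, -0.3, -2.7]
finger_gap: 61.4
grip_force: 50.3
```

>>> {"name": "play_rows", "arguments": {"motion": [[[0,0,0.2,0,0,0],[0,0,0.4,0,0,0],[0,0,0.4,0,0,0],[0,0,0.4,0,0,0]]]}}

```text
time: 10.9
tool_pos: [459.6, 336.3, 40.1]
tcp_rot: [-180.0, 0.0, 94.9]
ft_force: [1.6, -0.4, -2.3]
finger_gap: 61.5
grip_force: 50.3
```

>>> {"name": "play_rows", "arguments": {"motion": [[[0,0,0.1,0,0,0],[0,0,0.1,0,0,0],[0,0,0.1,0,0,0]]]}}

```text
time: 11.2
tool_pos: [459.7, 336.4, 39.3]
tcp_rot: [-180.0, 0.0, 94.9]
ft_force: [0.1, -0.6, -2.7]
finger_gap: 61.2
grip_force: 50.3
```

>>> {"name": "play_rows", "arguments": {"motion": [[[0,0,0.1,0,0,0],[0,0,0.2,0,0,0],[0,0,0.2,0,0,0]]]}}

```text
time: 11.5
tool_pos: [459.9, 336.6, 38.2]
tcp_rot: [180.0, -0.0, 94.9]
ft_force: [-3.9, -1.5, 6.0]
finger_gap: 61.2
grip_force: 50.9
```

>>> {"name": "play_rows", "arguments": {"motion": [[[0,0,0,0,0,0],[0,0,0,0,0,0],[0,0,0,0,0,0],[0,0,0,0,0,0]]], "jaw": 1}}

```text
time: 11.9
tool_pos: [459.8, 336.4, 37.3]
tcp_rot: [180.0, -0.0, 94.9]
ft_force: [0.0, 0.8, -0.2]
finger_gap: 85.2
grip_force: 0.0
```

>>> {"name": "play_rows", "arguments": {"motion": [[[0,0,-3,0,0,0],[0,0,-7,0,0,0],[-1,0.3,-11,0,0,0],[-4,0.3,-14,0,0,0],[-8,0.3,-15,0,0,0]]]}}

```text
time: 12.4
tool_pos: [471.4, 258.0, 192.0]
tcp_rot: [179.6, -0.1, 95.0]
ft_force: [0.7, -1.0, 0.3]
finger_gap: 85.5
grip_force: 0.0
```

```bash
python3 -c "
from h import *
to(504,-104,190,94.9)"
```

```text
t 12.4 [471.4 258.  192. ] [ 1.796e+02 -1.000e-01  9.500e+01] gap 85.5  shift [-36.35   0.09   0.11]  rot [ 0.4 -0.1  0.1]
```

>>> {"name": "play_rows", "arguments": {"motion": [[[-4.5,0,0,0,0,0],[-9,0,0,0,0,0],[-13.5,0,0,0,0,0],[-18,0,0,0,0,0],[-22,0,0,0,0,0]]]}}

```text
time: 12.9
tool_pos: [488.1, 35.7, 187.5]
tcp_rot: [180.0, 0.0, 94.9]
ft_force: [1.1, -0.3, 0.6]
finger_gap: 85.2
grip_force: 0.0
```

>>> {"name": "play_rows", "arguments": {"motion": [[[-4.5,0,0,0,0,0],[-9,0,0,0,0,0],[-12.5,0,0,0,0,0],[-14,0,0,0,0,0],[-14,0,0,0,0,0]]]}}

```text
time: 13.4
tool_pos: [500.1, -103.4, 187.2]
tcp_rot: [-180.0, 0.0, 94.7]
ft_force: [-0.4, -0.2, -0.4]
finger_gap: 85.5
grip_force: 0.0
```

```bash
python3 -c "
from h import *
to(504,-104,47,94.9)
c,im,st=wrist();cv2.imwrite('pics/w4.png',im[:,:,::-1]);np.savez('w4.npz',K=c[0],R=c[1],t=c[2],im=im)
print(proj(c,[504,-104,104]),proj(c,[474,-104,104]),proj(c,[504,-134,104]))"
```

```text
t 13.4 [ 500.1 -103.4  187.2] [-180.     0.    94.7] gap 85.5  shift [-0.09  0.39 14.02]  rot [-0.   0.  -0.2]
[258.56077979 195.88604388] [224.502363   193.23694432] [255.73757388 226.47985626]
```

View pics/w4.png

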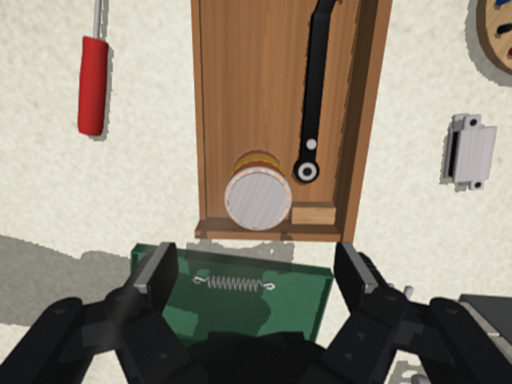

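View: tin lid (258,197) as predicted; carton (313,213), leg eye (306,170), tray +y rim from (134,245) to (332,268), spring (198,281)-(272,287).

>>> {"name": "play_rows", "arguments": {"motion": [[[-0.2,0.4,3,0,0,0],[-0.2,0.4,6.5,0,0,0],[-0.2,0.4,10,0,0,0],[-0.2,0.4,13,0,0,0],[-0.2,0.4,14,0,0,0]]]}}

```text
time: 13.95
tool_pos: [501.6, -100.8, 43.7]
tcp_rot: [-179.7, -0.2, 95.0]
ft_force: [-0.6, 0.5, -0.1]
finger_gap: 85.6
grip_force: 0.0
```

>>> {"name": "play_rows", "arguments": {"motion": [[[0,0,0,0,0,0],[0,0,0,0,0,0],[0,0,0,0,0,0],[0,0,0,0,0,0],[0,0,0,0,0,0]]], "jaw": 0, "squeeze": 45}}

```text
time: 14.45
tool_pos: [505.6, -103.7, 49.0]
tcp_rot: [179.8, 0.0, 94.9]
ft_force: [-1.3, 1.5, 5.9]
finger_gap: 58.0
grip_force: 49.2
```

>>> {"name": "play_rows", "arguments": {"motion": [[[0,0,-1.5,0,0,0],[0,0,-4,0,0,0],[0,0,-7,0,0,0],[0,0,-9.5,0,0,0],[0,0,-9.5,0,0,0]]]}}

```text
time: 14.95
tool_pos: [507.0, -104.4, 147.5]
tcp_rot: [179.6, 0.2, 94.9]
ft_force: [0.7, -0.5, -3.0]
finger_gap: 58.1
grip_force: 49.2
```

```bash
python3 - <<'E'
from h import *
to(351,347,138,94.9)
d=np.load('w4.npz');c=(d['K'],d['R'],d['t'])
print("tray +y rim",cast(c,[[134,245],[332,268]],22).round(1),"spring",cast(c,[[198,281],[272,287]],12).round(1))
for n in("scene","side"):
    s=np.load(n+"0.npz");cc=(s["mtx"],s["R"],s["t"])
    print(cast(cc,[[166,138],[231,104],[263,125],[198,159]] if n=="scene" else [[350,277],[419,325]],22).round(1))
E
```

```text
t 14.95 [ 507.  -104.4  147.5] [179.6   0.2  94.9] gap 58.1  shift [ 46.3  -11.72   0.73]  rot [ 0.4  0.2 -0. ]
tray +y rim [[ 354.5 -214.4]
 [ 612.7 -227.6]] spring [[ 435.1 -270.7]
 [ 538.3 -272.1]]
[[ 613.5 -376.1]
 [ 347.6 -372.2]
 [ 355.3 -214.2]
 [ 605.8 -232.9]]
[[ 609.2 -252.7]
 [ 602.6 -401.5]]
```

>>> {"name": "play_rows", "arguments": {"motion": [[[2,-0.5,0,0,0,0],[5.5,-1.4,0,0,0,0],[9.5,-2.4,0,0,0,0],[13.5,-3.4,0,0,0,0],[17.5,-4.4,0,0,0,0]]]}}

```text
time: 15.45
tool_pos: [444.1, 68.3, 141.3]
tcp_rot: [-179.9, -0.0, 94.8]
ft_force: [0.7, 0.1, -2.9]
finger_gap: 57.9
grip_force: 49.3
```

>>> {"name": "play_rows", "arguments": {"motion": [[[4,-1,0,0,0,0],[8,-2,0,0,0,0],[12,-3,0,0,0,0],[16,-4,0,0,0,0],[19.5,-5,0,0,0,0]]]}}

```text
time: 15.95
tool_pos: [377.7, 258.6, 141.4]
tcp_rot: [-179.9, 0.0, 94.9]
ft_force: [1.4, -0.3, -3.2]
finger_gap: 58.1
grip_force: 49.3
```

>>> {"name": "play_rows", "arguments": {"motion": [[[3.5,-0.9,0,0,0,0],[7,-1.7,0,0,0,0],[9,-2.3,1,0,0,0],[9.3,-2.3,4,0,0,0],[9.3,-2.3,7,0,0,0]]]}}

```text
time: 16.45
tool_pos: [347.9, 348.9, 71.3]
tcp_rot: [180.0, -0.0, 95.0]
ft_force: [0.3, -0.1, -4.2]
finger_gap: 58.3
grip_force: 49.3
```

>>> {"name": "play_rows", "arguments": {"motion": [[[0,0,0,0,0,0],[0,0,0,0,0,0],[0,0,0,0,0,0]]]}}

```text
time: 16.75
tool_pos: [349.3, 348.4, 73.9]
tcp_rot: [179.9, -0.1, 94.8]
ft_force: [0.8, -0.9, -2.5]
finger_gap: 58.1
grip_force: 49.7
```

```bash
python3 -c "
from h import *
to(351,345,41,94.9)"
```

```text
t 16.75 [349.3 348.4  73.9] [ 1.799e+02 -1.000e-01  9.480e+01] gap 58.1  shift [-0.36  0.13  3.29]  rot [ 0.1 -0.1 -0.1]
```

>>> {"name": "play_rows", "arguments": {"motion": [[[0,0,1,0,0,0],[0,0,2,0,0,0],[0,0,2.6,0,0,0],[0,0,2.9,0,0,0],[0,0,2.9,0,0,0]]]}}

```text
time: 17.25
tool_pos: [347.9, 347.5, 42.5]
tcp_rot: [-179.9, 0.0, 94.9]
ft_force: [0.8, 0.0, -2.1]
finger_gap: 57.8
grip_force: 49.7
```

>>> {"name": "play_rows", "arguments": {"motion": [[[0,0,0.2,0,0,0],[0,0,0.2,0,0,0],[0,0,0.2,0,0,0]]]}}

```text
time: 17.55
tool_pos: [348.5, 348.1, 41.5]
tcp_rot: [180.0, -0.0, 94.9]
ft_force: [0.2, -0.1, -3.9]
finger_gap: 58.0
grip_force: 49.7
```

>>> {"name": "play_rows", "arguments": {"motion": [[[0,0,0.2,0,0,0],[0,0,0.2,0,0,0],[0,0,0.2,0,0,0]]]}}

```text
time: 17.85
tool_pos: [348.7, 348.4, 41.0]
tcp_rot: [180.0, -0.0, 94.9]
ft_force: [-5.9, -4.2, 13.5]
finger_gap: 58.3
grip_force: 51.2
```

>>> {"name": "play_rows", "arguments": {"motion": [[[0,0,-0.1,0,0,0],[0,0,-0.1,0,0,0],[0,0,-0.1,0,0,0],[0,0,-0.1,0,0,0]]], "jaw": 1}}

```text
time: 18.25
tool_pos: [348.4, 348.0, 40.2]
tcp_rot: [180.0, -0.0, 94.9]
ft_force: [0.3, 0.7, 1.1]
finger_gap: 85.1
grip_force: 0.0
```

>>> {"name": "play_rows", "arguments": {"motion": [[[0,0,-3,0,0,0],[0,0,-7,0,0,0],[-1,0.3,-11,0,0,0],[-4,1,-15,0,0,0],[-8,2,-18,0,0,0]]]}}

```text
time: 18.75
tool_pos: [375.1, 271.5, 222.3]
tcp_rot: [179.9, -0.1, 95.0]
ft_force: [1.5, -0.2, 0.2]
finger_gap: 85.5
grip_force: 0.0
```

>>> {"name": "play_rows", "arguments": {"motion": [[[-4.5,1,0,0,0,0],[-9,2,0,0,0,0],[-13.5,3,0,0,0,0],[-18,4,0,0,0,0],[-22,5,0,0,0,0]]]}}

```text
time: 19.25
tool_pos: [443.5, 54.0, 219.6]
tcp_rot: [180.0, 0.0, 94.8]
ft_force: [1.0, 0.5, 0.5]
finger_gap: 85.2
grip_force: 0.0
```

>>> {"name": "play_rows", "arguments": {"motion": [[[-4.5,0.5,0,0,0,0],[-9,1,0,0,0,0],[-13.5,1.5,0,0,0,0],[-17,2,0,0,0,0],[-17,2,0,0,0,0]]]}}

```text
time: 19.75
tool_pos: [477.8, -115.6, 219.2]
tcp_rot: [-180.0, 0.1, 94.6]
ft_force: [-0.5, -0.1, 0.2]
finger_gap: 85.5
grip_force: 0.0
```

```bash
python3 -c "
from h import *
to(480,-200,225,94.9)
c,im,st=wrist();cv2.imwrite('pics/w5.png',im[:,:,::-1]);np.savez('w5.npz',K=c[0],R=c[1],t=c[2],im=im)
s=optics.snapshot('scene');cv2.imwrite('pics/s5.png',cv2.resize(s['pixels'][80:320,140:470,::-1],None,fx=2,fy=2))"
```

```text
t 19.75 [ 477.8 -115.6  219.2] [-1.80e+02  1.00e-01  9.46e+01] gap 85.5  shift [-8.44 -0.46 -0.57]  rot [-0.   0.1 -0.3]
```

View pics/w5.png

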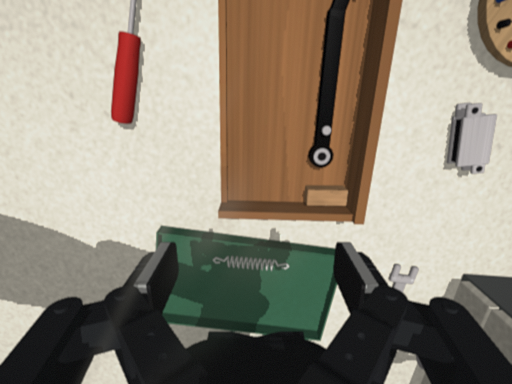

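View pics/s5.png

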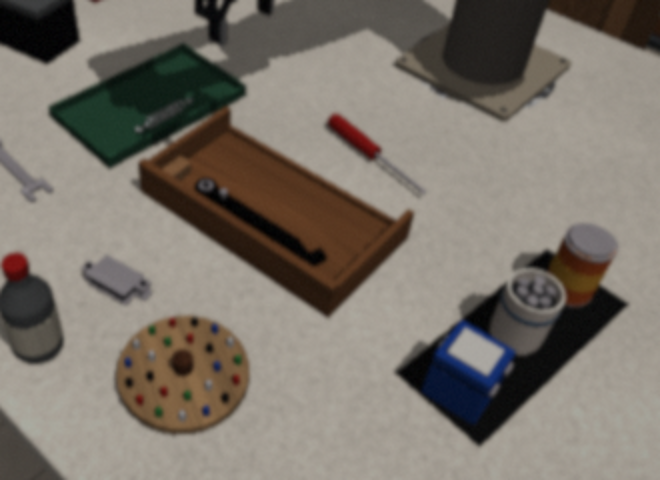

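All three stand inside the mat (scene crop: box (470,370), cup (528,310), tin (585,265)); wrist view: tray +y rim (159,228)-(337,247), -x... far edge to (322,337), leg eye (321,156), pin (326,130).

```bash
python3 - <<'E'
from h import *
d=np.load('w5.npz');c=(d['K'],d['R'],d['t']);im=d['im'];H,S,V=cv2.split(cv2.cvtColor(im,cv2.COLOR_RGB2HSV))
b=blob((H>60)&(H<95)&(S>90));ys,xs=np.nonzero(b)
print(xs.min(),xs.max(),ys.min(),ys.max())
for X in(190,220,250,280,310):
    q=ys[xs==X];print(X,q.min(),q.max(),cast(c,[[X,q.min()]],22).round(1),cast(c,[[X,q.max()]],22).round(1))
print("corner",cast(c,[[159,228],[337,247],[322,337]],22).round(1),"spring",cast(c,[[214,262],[287,267]],12).round(1))
print("eye",cast(c,[[321,156]],26),"pin",cast(c,[[326,130]],36))
roi=np.zeros_like(V,bool);roi[0:140,310:350]=1
ys,xs=np.nonzero((V<50)&roi)
for r0 in range(20,120,15):
    q=xs[ys==r0]; print(r0,q.min(),q.max(),cast(c,[[(q.min()+q.max())/2,r0]],24).round(1))
E
```

```text
162 336 247 339
190 280 324 [[ 396.5 -299.6]] [[ 396.8 -382.8]]
220 292 327 [[ 441.6 -317.5]] [[ 444.3 -385. ]]
250 296 331 [[ 487.2 -321.2]] [[ 492.3 -389.3]]
280 273 330 [[ 528.  -276.5]] [[ 539.8 -383.3]]
310 253 337 [[ 566.9 -239.5]] [[ 589.5 -393.8]]
corner [[ 353.5 -217.1]
 [ 603.6 -226.7]
 [ 608.8 -392.2]] spring [[ 429.7 -272.5]
 [ 538.9 -272.3]]
eye [[559.25597825 -98.09633022]] pin [[557.60306963 -64.98037389]]
20 326 343 [[550.7  50.1]]
35 325 341 [[551.6  35.8]]
50 324 339 [[552.4  21. ]]
65 322 337 [[552.8   5.7]]
80 321 336 [[554.3 -10. ]]
95 319 334 [[554.7 -26.3]]
110 317 332 [[555.1 -43.2]]
```

>>> {"name": "play_rows", "arguments": {"motion": [[[2,2,2,0,0,0],[5,4.5,5,0,0,0],[8,7,8,0,0,0],[9.5,8.4,11,0,0,0],[9.5,8.4,13,0,0,0]]], "jaw": 0.4}}

```text
time: 20.35
tool_pos: [552.9, -5.6, 87.0]
tcp_rot: [-179.9, -0.1, 95.1]
ft_force: [-0.7, 0.5, -0.7]
finger_gap: 34.2
grip_force: 0.0
```

>>> {"name": "play_rows", "arguments": {"motion": [[[0,0,0,0,0,0],[0,0,0,0,0,0],[0,0,0,0,0,0]]]}}

```text
time: 20.65
tool_pos: [554.1, -9.7, 91.3]
tcp_rot: [179.9, 0.0, 94.9]
ft_force: [0.5, -0.5, 0.5]
finger_gap: 34.3
grip_force: 0.0
```

```bash
python3 -c "
from h import *
to(554,-14,16,93)
c,im,st=wrist();cv2.imwrite('pics/w6.png',im[:,:,::-1])
p=st['tool_pos'];print(proj(c,[p[0],p[1],26]),proj(c,[554,-14,26]))"
```

```text
t 20.65 [554.1  -9.7  91.3] [179.9   0.   94.9] gap 34.3  shift [-0.42 -0.07  7.53]  rot [0.1 0.  1.9]
[253.86315242 202.48760551] [253.27463958 207.26932796]
```

View pics/w6.png

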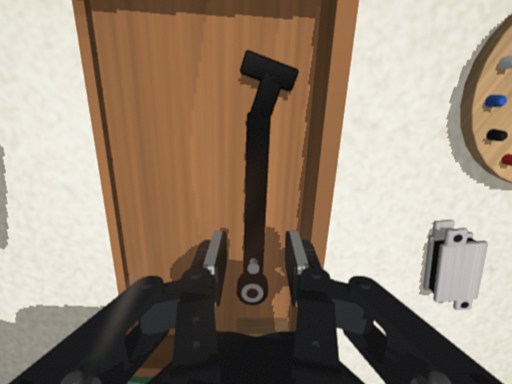

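Jaws straddle the leg (arm at column 255, fingers 215 and 295), pin at (252,266), clear of the back board (320).

>>> {"name": "play_rows", "arguments": {"motion": [[[-0.4,0,2,0,0,1],[-0.4,0,4,0,0,2],[-0.4,0,6,0,0,2],[-0.4,0,7,0,0,2],[-0.4,0,7,0,0,2]]]}}

```text
time: 21.2
tool_pos: [552.8, -14.0, 18.9]
tcp_rot: [-179.9, -0.0, 92.8]
ft_force: [-0.4, 0.1, -0.3]
finger_gap: 34.3
grip_force: 0.0
```

>>> {"name": "play_rows", "arguments": {"motion": [[[0,0,0.2,0,0,0],[0,0,0.5,0,0,0],[0,0,0.5,0,0,0],[0,0,0.5,0,0,0]]]}}

```text
time: 21.6
tool_pos: [553.9, -13.8, 15.0]
tcp_rot: [180.0, 0.0, 92.9]
ft_force: [-0.1, 0.2, 0.9]
finger_gap: 34.5
grip_force: 0.0
```

>>> {"name": "play_rows", "arguments": {"motion": [[[0,0,0,0,0,0],[0,0,0,0,0,0],[0,0,0,0,0,0],[0,0,0,0,0,0],[0,0,0,0,0,0]]], "jaw": 0, "squeeze": 60}}

```text
time: 22.1
tool_pos: [554.1, -13.8, 15.1]
tcp_rot: [179.9, 0.0, 92.9]
ft_force: [-1.4, 0.9, 5.4]
finger_gap: 16.1
grip_force: 60.0
```

>>> {"name": "play_rows", "arguments": {"motion": [[[0,0,-1,0,0,0],[0,0,-3.5,0,0,0],[0,0,-7,0,0,0],[0,0,-10.5,0,0,0],[0,0,-13,0,0,0]]]}}

```text
time: 22.6
tool_pos: [553.8, -13.8, 146.9]
tcp_rot: [179.9, 0.0, 92.9]
ft_force: [0.1, -0.1, -2.8]
finger_gap: 16.2
grip_force: 59.2
```

>>> {"name": "play_rows", "arguments": {"motion": [[[-1.5,-0.5,0,0,0,5],[-4,-1.5,0,0,0,11],[-7,-2.5,0,0,0,18],[-10,-3.5,0,0,0,25],[-13,-4.5,0,0,0,32]]]}}

```text
time: 23.1
tool_pos: [514.1, -146.7, 144.3]
tcp_rot: [-179.9, 0.0, 60.6]
ft_force: [0.0, 0.1, -2.9]
finger_gap: 16.0
grip_force: 59.1
```

```bash
python3 -c "
from h import *
to(470,-336,140,-2.5)"
```

```text
t 23.1 [ 514.1 -146.7  144.3] [-179.9    0.    60.6] gap 16.0  shift [-18.66   5.45   0.42]  rot [-0.   0.  63.1]
```

>>> {"name": "play_rows", "arguments": {"motion": [[[-3.3,1,0,0,0,7],[-6.6,2,0,0,0,14],[-10,3,0,0,0,21],[-13,4,0,0,0,28],[-16,4.8,0,0,0,35]]]}}

```text
time: 23.6
tool_pos: [478.3, -310.1, 144.2]
tcp_rot: [-180.0, 0.0, 25.6]
ft_force: [0.5, 1.2, -2.7]
finger_gap: 16.3
grip_force: 59.1
```

>>> {"name": "play_rows", "arguments": {"motion": [[[-0.5,0,0,0,0,7],[-1,0,0,0,0,14],[-1,0,0,0,0,21],[-1,0,0,0,0,27],[-1,0,0,0,0,28]]]}}

```text
time: 24.1
tool_pos: [469.6, -313.1, 144.1]
tcp_rot: [-180.0, 0.1, -2.3]
ft_force: [0.1, -0.3, -3.3]
finger_gap: 16.3
grip_force: 59.2
```

>>> {"name": "play_rows", "arguments": {"motion": [[[0,0,0,0,0,0],[0,0,0,0,0,0]]]}}

```text
time: 24.3
tool_pos: [470.0, -313.1, 144.3]
tcp_rot: [-180.0, 0.0, -2.0]
ft_force: [-0.4, 0.4, -2.7]
finger_gap: 16.0
grip_force: 59.2
```

```bash
python3 -c "
from h import *
to(470,-336,12,-2.5)
s=optics.snapshot('side');cv2.imwrite('pics/d7.png',cv2.resize(s['pixels'][180:384,200:470,::-1],None,fx=2.4,fy=2.4))"
```

```text
t 24.3 [ 470.  -313.1  144.3] [-180.    0.   -2.] gap 16.0  shift [ 0.08  2.29 13.23]  rot [-0.   0.   0.5]
```

View pics/d7.png

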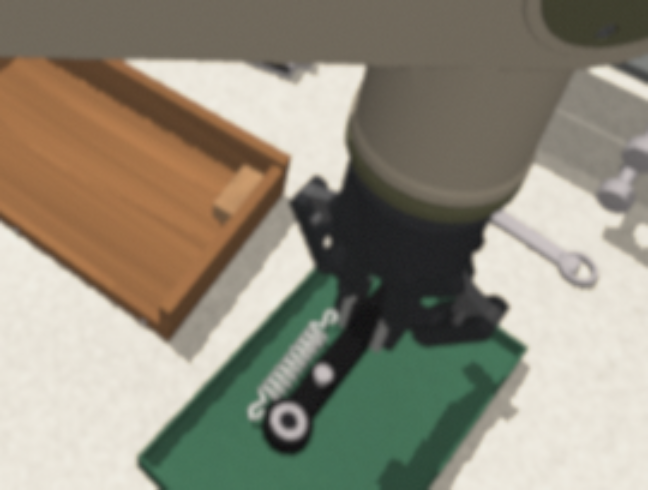

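Side crop: leg hangs level from the jaws, eye at (290,420), parallel to the spring (295,365) and ready to shift to the free half.

>>> {"name": "play_rows", "arguments": {"motion": [[[0,1,0.5,0,0,0],[0,2,3,0,0,0],[0,2.4,6,0,0,0],[0,2.4,9,0,0,0],[0,2.4,11.5,0,0,0]]]}}

```text
time: 24.85
tool_pos: [468.4, -337.7, 27.2]
tcp_rot: [-180.0, 0.1, -2.1]
ft_force: [0.2, -0.0, -3.0]
finger_gap: 16.0
grip_force: 59.3
```

>>> {"name": "play_rows", "arguments": {"motion": [[[0,0,0.8,0,0,0],[0,0,1.4,0,0,0],[0,0,1.6,0,0,0],[0,0,1.6,0,0,0],[0,0,1.6,0,0,0]]]}}

```text
time: 25.35
tool_pos: [470.2, -338.1, 14.9]
tcp_rot: [179.9, -0.1, -2.1]
ft_force: [0.3, -1.1, -2.8]
finger_gap: 15.8
grip_force: 59.2
```

>>> {"name": "play_rows", "arguments": {"motion": [[[0,0,0.2,0,0,0],[0,0,0.3,0,0,0],[0,0,0.3,0,0,0],[0,0,0.3,0,0,0]]]}}

```text
time: 25.75
tool_pos: [469.3, -337.3, 10.5]
tcp_rot: [180.0, -0.0, -2.1]
ft_force: [-1.2, 0.9, -2.6]
finger_gap: 15.9
grip_force: 59.2
```

>>> {"name": "play_rows", "arguments": {"motion": [[[0,0,0.2,0,0,0],[0,0,0.3,0,0,0],[0,0,0.3,0,0,0],[0,0,0.3,0,0,0]]]}}

```text
time: 26.15
tool_pos: [469.2, -337.3, 7.3]
tcp_rot: [-180.0, 0.0, -2.1]
ft_force: [-0.4, -0.0, -2.8]
finger_gap: 16.1
grip_force: 59.2
```

>>> {"name": "play_rows", "arguments": {"motion": [[[0,0,0.1,0,0,0],[0,0,0.1,0,0,0],[0,0,0.1,0,0,0]]]}}

```text
time: 26.45
tool_pos: [469.2, -337.3, 6.4]
tcp_rot: [-180.0, 0.0, -2.1]
ft_force: [0.1, 0.0, -3.4]
finger_gap: 16.2
grip_force: 59.2
```

>>> {"name": "play_rows", "arguments": {"motion": [[[0,0,0.1,0,0,0],[0,0,0.1,0,0,0],[0,0,0.1,0,0,0]]]}}

```text
time: 26.75
tool_pos: [469.4, -337.4, 6.1]
tcp_rot: [180.0, -0.0, -2.1]
ft_force: [-3.2, 2.8, 6.5]
finger_gap: 16.1
grip_force: 60.3
```

>>> {"name": "play_rows", "arguments": {"motion": [[[0,0,0,0,0,0],[0,0,0,0,0,0],[0,0,0,0,0,0],[0,0,0,0,0,0]]], "jaw": 0.4}}

```text
time: 27.15
tool_pos: [469.3, -337.4, 5.4]
tcp_rot: [180.0, -0.0, -2.1]
ft_force: [0.2, 0.7, 0.2]
finger_gap: 33.9
grip_force: 0.0
```

>>> {"name": "play_rows", "arguments": {"motion": [[[0,0,-1,0,0,0],[0,0,-4,0,0,0],[0,0,-8,0,0,0],[2,0,-12,0,0,0],[4,0,-15,0,0,0]]]}}

```text
time: 27.65
tool_pos: [510.2, -339.5, 159.5]
tcp_rot: [179.9, -0.2, -2.2]
ft_force: [0.3, -1.1, -0.2]
finger_gap: 34.2
grip_force: 0.0
```

```bash
python3 -c "
from h import *
to(520,-250,190,94.9)
c,im,st=wrist();np.savez('w8.npz',K=c[0],R=c[1],t=c[2],im=im)
s=optics.snapshot('scene')['pixels'][80:200,150:350,::-1]
cv2.imwrite('pics/w8.png',np.vstack([im[:,:,::-1],cv2.resize(s,(512,200))]))"
```

```text
t 27.65 [ 510.2 -339.5  159.5] [179.9  -0.2  -2.2] gap 34.2  shift [ 0.65 -8.98 -3.06]  rot [  0.2  -0.  -97.1]
```

View pics/w8.png

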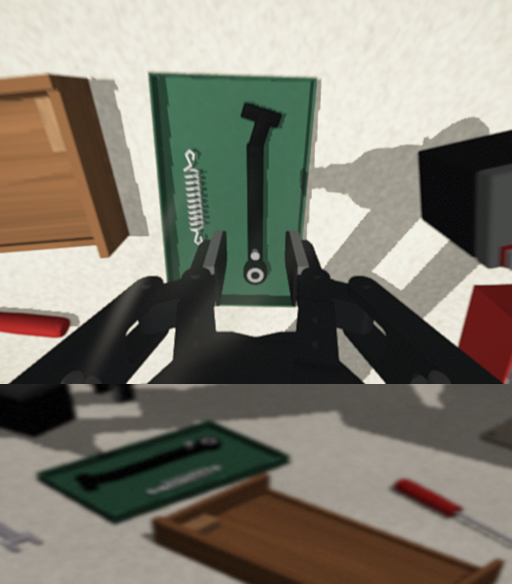

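Leg lies flat in the free half (wrist view: eye (256,272), toe (262,112), spring (193,195) untouched). Step 2 done; now go back for the box.

>>> {"name": "play_rows", "arguments": {"motion": [[[0.2,-3,-1,0,0,-6],[0.5,-7,-2,0,0,-13],[0.8,-11.5,-3,0,0,-20],[1.1,-16,-4,0,0,-27],[1.4,-20.5,-4,0,0,-34]]], "jaw": 1}}

```text
time: 28.25
tool_pos: [531.2, -133.2, 197.1]
tcp_rot: [179.9, -0.1, 32.1]
ft_force: [1.4, 0.0, -0.0]
finger_gap: 85.4
grip_force: 0.0
```

```bash
python3 -c "
from h import *
to(574,328,200,94.9)"
```

```text
t 28.25 [ 531.2 -133.2  197.1] [ 1.799e+02 -1.000e-01  3.210e+01] gap 85.4  shift [ 28.16 -36.77  -0.32]  rot [  0.1  -0.  -62.8]
```

>>> {"name": "play_rows", "arguments": {"motion": [[[2.5,-3.3,0,0,0,-7],[5,-6.6,0,0,0,-14],[8,-10.5,0,0,0,-21],[11,-14.4,0,0,0,-28],[14,-18.3,0,0,0,-35]]]}}

```text
time: 28.75
tool_pos: [552.5, 96.6, 195.4]
tcp_rot: [-180.0, 0.0, 67.1]
ft_force: [0.6, -0.3, 0.2]
finger_gap: 85.5
grip_force: 0.0
```

```bash
python3 -c "
from h import *
to(574,328,200,94.9)"
```

```text
t 28.75 [552.5  96.6 195.4] [-180.     0.    67.1] gap 85.5  shift [22.16 -7.01 -0.47]  rot [ -0.    0.  -27.8]
```

>>> {"name": "play_rows", "arguments": {"motion": [[[4.5,-1.4,0,0,0,-7],[9,-2.8,0,0,0,-14],[13.5,-4.2,0,0,0,-21],[18,-5.6,0,0,0,-27],[22,-6.9,0,0,0,-27.8]]]}}

```text
time: 29.25
tool_pos: [575.5, 326.3, 195.1]
tcp_rot: [-180.0, 0.0, 94.9]
ft_force: [0.4, 0.0, -0.8]
finger_gap: 85.5
grip_force: 0.0
```

>>> {"name": "play_rows", "arguments": {"motion": [[[0,0,0,0,0,0],[0,0,0,0,0,0],[0,0,0,0,0,0]]]}}

```text
time: 29.55
tool_pos: [575.9, 323.2, 195.1]
tcp_rot: [-180.0, 0.0, 94.6]
ft_force: [-0.3, -0.6, 0.3]
finger_gap: 85.4
grip_force: 0.0
```

```bash
python3 -c "
from h import *
to(574.3,328.2,46.9,94.9)
c,im,st=wrist();cv2.imwrite('pics/w9.png',im[:,:,::-1])
H,S,V=cv2.split(cv2.cvtColor(im,cv2.COLOR_RGB2HSV));roi=np.zeros_like(V,bool);roi[150:245,200:320]=1
b=blob((V>140)&(S<60)&roi);ct=max(cv2.findContours(b,0,2)[0],key=cv2.contourArea)[:,0];print(ct.min(0),ct.max(0),rect(cast(c,ct,83)))"
```

```text
t 29.55 [575.9 323.2 195.1] [-180.     0.    94.6] gap 85.4  shift [ 0.53 -0.11 14.82]  rot [-0.   0.  -0.3]
[200 150] [319 244] (array([582.5, 307.7]), array([125.7, 100.2]), 4.7)
```

View pics/w9.png

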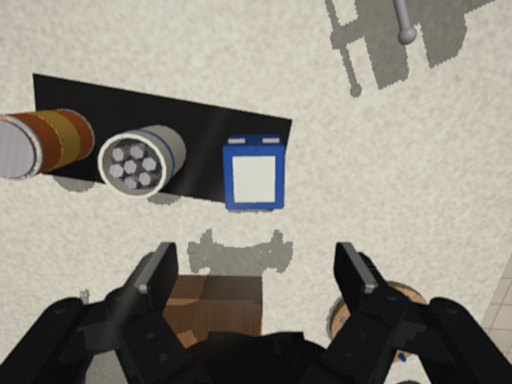

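Box lid label at (255,180), cup rim (137,162), tin lid (18,150), all still standing on the mat.

>>> {"name": "play_rows", "arguments": {"motion": [[[0.5,-0.1,3,0,0,0],[0.5,-0.1,6.5,0,0,0],[0.5,-0.1,10,0,0,0],[0.5,-0.1,13,0,0,0],[0.5,-0.1,14.8,0,0,0]]]}}

```text
time: 30.1
tool_pos: [573.4, 326.9, 44.5]
tcp_rot: [-179.8, 0.1, 94.6]
ft_force: [0.1, -0.9, -0.2]
finger_gap: 85.4
grip_force: 0.0
```

>>> {"name": "play_rows", "arguments": {"motion": [[[0,0,0,0,0,0],[0,0,0,0,0,0],[0,0,0,0,0,0],[0,0,0,0,0,0],[0,0,0,0,0,0]]], "jaw": 0, "squeeze": 45}}

```text
time: 30.6
tool_pos: [575.3, 329.5, 48.7]
tcp_rot: [179.9, -0.0, 94.7]
ft_force: [-0.5, -0.5, -1.8]
finger_gap: 59.6
grip_force: 49.3
```

>>> {"name": "play_rows", "arguments": {"motion": [[[0,0,-1.5,0,0,0],[0,0,-4,0,0,0],[0,0,-7,0,0,0],[0,0,-9.5,0,0,0],[0,0,-9.5,0,0,0]]]}}

```text
time: 31.1
tool_pos: [577.7, 330.7, 149.4]
tcp_rot: [179.5, -0.2, 94.7]
ft_force: [1.1, 0.1, -1.2]
finger_gap: 59.0
grip_force: 49.6
```

```bash
python3 -c "
from h import *
to(495,83,140,94.9)"
```

```text
t 31.1 [577.7 330.7 149.4] [179.5  -0.2  94.7] gap 59.0  shift [-24.02 -10.27   0.76]  rot [ 0.5 -0.2 -0.2]
```

>>> {"name": "play_rows", "arguments": {"motion": [[[-2,-0.9,0,0,0,0],[-5.5,-2.4,0,0,0,0],[-9.5,-4.1,0,0,0,0],[-13.5,-5.8,0,0,0,0],[-17.5,-7.5,0,0,0,0]]]}}

```text
time: 31.6
tool_pos: [512.9, 147.3, 141.7]
tcp_rot: [-180.0, 0.0, 94.7]
ft_force: [0.7, -0.1, -2.3]
finger_gap: 59.1
grip_force: 49.7
```

>>> {"name": "play_rows", "arguments": {"motion": [[[-3.5,-1.5,0,0,0,0],[-5.8,-2.5,0,0,0,0],[-6.4,-2.7,2,0,0,0],[-6.4,-2.7,5,0,0,0],[-6.4,-2.7,6.5,0,0,0]]]}}

```text
time: 32.1
tool_pos: [490.6, 82.0, 74.8]
tcp_rot: [-179.8, -0.0, 94.6]
ft_force: [-0.8, -0.8, -2.4]
finger_gap: 59.8
grip_force: 49.6
```

>>> {"name": "play_rows", "arguments": {"motion": [[[0,0,0,0,0,0],[0,0,0,0,0,0],[0,0,0,0,0,0]]]}}

```text
time: 32.4
tool_pos: [493.4, 82.8, 78.7]
tcp_rot: [179.9, 0.0, 94.7]
ft_force: [-0.3, -0.4, -1.6]
finger_gap: 59.2
grip_force: 49.6
```

```bash
python3 -c "
from h import *
to(495,83,57,95)"
```

```text
t 32.4 [493.4  82.8  78.7] [179.9   0.   94.7] gap 59.2  shift [0.   0.16 2.17]  rot [ 0.1  0.  -0.3]
```

>>> {"name": "play_rows", "arguments": {"motion": [[[0,0.1,0.8,0,0,0],[0,0.1,1.5,0,0,0],[0,0.1,1.9,0,0,0],[0,0.1,2,0,0,0],[0,0.1,2,0,0,0]]]}}

```text
time: 32.9
tool_pos: [493.2, 82.7, 57.1]
tcp_rot: [-180.0, 0.0, 94.7]
ft_force: [0.4, -0.0, -1.7]
finger_gap: 59.5
grip_force: 49.6
```

>>> {"name": "play_rows", "arguments": {"motion": [[[0,0,0.1,0,0,0],[0,0,0.2,0,0,0],[0,0,0.2,0,0,0],[0,0,0.2,0,0,0]]]}}

```text
time: 33.3
tool_pos: [493.8, 82.7, 56.5]
tcp_rot: [180.0, 0.0, 94.7]
ft_force: [-4.9, -0.8, 6.5]
finger_gap: 59.0
grip_force: 50.6
```

Contact. Release and fetch the cup at (460,336.5).

>>> {"name": "play_rows", "arguments": {"motion": [[[0,0,0,0,0,0],[0,0,0,0,0,0],[0,0,0,0,0,0],[0,0,0,0,0,0]]], "jaw": 1}}

```text
time: 33.7
tool_pos: [493.6, 82.7, 55.4]
tcp_rot: [180.0, -0.0, 94.7]
ft_force: [0.4, -0.4, -0.1]
finger_gap: 85.3
grip_force: 0.0
```

>>> {"name": "play_rows", "arguments": {"motion": [[[0,0,-2,0,0,0],[0,0,-6,0,0,0],[1,-0.3,-10,0,0,0],[4,-0.5,-13,0,0,0],[8,-0.8,-13,0,0,0]]]}}

```text
time: 34.2
tool_pos: [482.3, 162.2, 191.4]
tcp_rot: [179.5, -0.1, 94.5]
ft_force: [1.0, 0.2, -0.3]
finger_gap: 85.0
grip_force: 0.0
```

```bash
python3 -c "
from h import *
to(460,336.5,190,94.9)"
```

```text
t 34.2 [482.3 162.2 191.4] [ 1.795e+02 -1.000e-01  9.450e+01] gap 85.0  shift [17.55 -0.85  0.15]  rot [ 0.5 -0.  -0.4]
```

>>> {"name": "play_rows", "arguments": {"motion": [[[4,-0.2,0,0,0,0],[8,-0.4,0,0,0,0],[12.5,-0.6,0,0,0,0],[16.5,-0.8,0,0,0,0],[17.4,-0.8,0,0,0,-0.3]]]}}

```text
time: 34.7
tool_pos: [455.6, 338.2, 185.3]
tcp_rot: [-180.0, -0.1, 95.2]
ft_force: [0.2, -0.3, -0.6]
finger_gap: 85.3
grip_force: 0.0
```

>>> {"name": "play_rows", "arguments": {"motion": [[[0,0,0,0,0,0],[0,0,0,0,0,0],[0,0,0,0,0,0]]]}}

```text
time: 35.0
tool_pos: [457.2, 333.2, 185.3]
tcp_rot: [-180.0, 0.0, 94.9]
ft_force: [-0.2, -0.6, 0.2]
finger_gap: 85.7
grip_force: 0.0
```

```bash
python3 -c "
from h import *
to(460,336.5,39,94.9)"
```

```text
t 35.0 [457.2 333.2 185.3] [-180.     0.    94.9] gap 85.7  shift [ 0.31  0.31 14.63]  rot [-0.  0. -0.]
```

>>> {"name": "play_rows", "arguments": {"motion": [[[0.3,0.2,3,0,0,0],[0.3,0.2,6.5,0,0,0],[0.3,0.2,10,0,0,0],[0.3,0.2,13,0,0,0],[0.3,0.2,14.3,0,0,0]]]}}

```text
time: 35.5
tool_pos: [457.0, 335.2, 39.1]
tcp_rot: [-179.7, 0.1, 94.9]
ft_force: [-0.3, -0.5, -0.2]
finger_gap: 85.3
grip_force: 0.0
```

>>> {"name": "play_rows", "arguments": {"motion": [[[0,0,0,0,0,0],[0,0,0,0,0,0],[0,0,0,0,0,0],[0,0,0,0,0,0],[0,0,0,0,0,0]]], "jaw": 0}}

```text
time: 36.0
tool_pos: [459.2, 338.2, 43.5]
tcp_rot: [179.9, -0.0, 95.0]
ft_force: [-0.3, 0.4, 2.4]
finger_gap: 61.1
grip_force: 49.6
```

>>> {"name": "play_rows", "arguments": {"motion": [[[0,0,-1.5,0,0,0],[0,0,-4,0,0,0],[0,0,-7,0,0,0],[0,0,-9.5,0,0,0],[0,0,-10.5,0,0,0]]]}}

```text
time: 36.5
tool_pos: [460.2, 338.9, 152.0]
tcp_rot: [179.7, -0.1, 95.0]
ft_force: [1.2, 0.7, -2.8]
finger_gap: 61.5
grip_force: 50.4
```

```bash
python3 -c "
from h import *
to(494.3,-12,140,94.9)"
```

```text
t 36.5 [460.2 338.9 152. ] [ 1.797e+02 -1.000e-01  9.500e+01] gap 61.5  shift [-35.25   0.34   1.11]  rot [ 0.3 -0.1  0.1]
```

>>> {"name": "play_rows", "arguments": {"motion": [[[-2,0,0,0,0,0],[-5.5,0,0,0,0,0],[-9.5,0.1,0,0,0,0],[-13.5,0.2,0,0,0,0],[-17.5,0.2,0,0,0,0]]]}}

```text
time: 37.0
tool_pos: [475.3, 162.1, 147.3]
tcp_rot: [-180.0, 0.0, 95.0]
ft_force: [0.8, -0.4, -3.3]
finger_gap: 61.5
grip_force: 50.3
```

>>> {"name": "play_rows", "arguments": {"motion": [[[-4,0,0,0,0,0],[-8,0,0,0,0,0],[-12,0.1,0,0,0,0],[-15.5,0.2,0,0,0,0],[-17.5,0.2,0,0,0,0]]]}}

```text
time: 37.5
tool_pos: [492.6, -13.1, 147.4]
tcp_rot: [-180.0, 0.0, 94.9]
ft_force: [0.2, 0.4, -2.7]
finger_gap: 61.2
grip_force: 50.2
```

>>> {"name": "play_rows", "arguments": {"motion": [[[0,0,0,0,0,0],[0,0,0,0,0,0],[0,0,0,0,0,0]]]}}

```text
time: 37.8
tool_pos: [492.6, -9.8, 147.2]
tcp_rot: [-180.0, -0.0, 95.0]
ft_force: [0.6, -0.1, -3.6]
finger_gap: 61.4
grip_force: 50.3
```

```bash
python3 -c "
from h import *
to(494.3,-11,52,94.9)"
```

```text
t 37.8 [492.6  -9.8 147.2] [-180.   -0.   95.] gap 61.4  shift [-0.14  0.16  9.52]  rot [-0.  -0.   0.1]
```

>>> {"name": "play_rows", "arguments": {"motion": [[[-0.1,0.1,1.5,0,0,0],[-0.1,0.1,4,0,0,0],[-0.1,0.1,6.5,0,0,0],[-0.1,0.1,8.2,0,0,0],[-0.1,0.1,8.5,0,0,0]]]}}

```text
time: 38.3
tool_pos: [491.2, -10.4, 58.6]
tcp_rot: [-179.7, -0.1, 95.0]
ft_force: [-1.4, 0.4, -2.4]
finger_gap: 61.8
grip_force: 50.3
```

>>> {"name": "play_rows", "arguments": {"motion": [[[0,0,0.3,0,0,0],[0,0,0.5,0,0,0],[0,0,0.6,0,0,0],[0,0,0.6,0,0,0]]]}}

```text
time: 38.7
tool_pos: [494.6, -11.5, 57.1]
tcp_rot: [179.9, 0.0, 95.0]
ft_force: [-0.3, -0.3, -3.1]
finger_gap: 61.4
grip_force: 50.3
```

>>> {"name": "play_rows", "arguments": {"motion": [[[0,0,0.2,0,0,0],[0,0,0.2,0,0,0],[0,0,0.2,0,0,0]]]}}

```text
time: 39.0
tool_pos: [494.0, -11.6, 54.5]
tcp_rot: [180.0, 0.0, 95.0]
ft_force: [0.4, 0.5, -3.9]
finger_gap: 61.5
grip_force: 50.4
```

>>> {"name": "play_rows", "arguments": {"motion": [[[0,0,0.2,0,0,0],[0,0,0.2,0,0,0],[0,0,0.2,0,0,0]]]}}

```text
time: 39.3
tool_pos: [493.9, -11.5, 52.3]
tcp_rot: [-180.0, -0.0, 95.0]
ft_force: [0.4, -0.3, -2.8]
finger_gap: 61.5
grip_force: 50.4
```

>>> {"name": "play_rows", "arguments": {"motion": [[[0,0,0.1,0,0,0],[0,0,0.1,0,0,0],[0,0,0.1,0,0,0]]]}}

```text
time: 39.6
tool_pos: [494.1, -11.5, 51.5]
tcp_rot: [180.0, 0.0, 95.0]
ft_force: [-1.0, -0.6, -2.0]
finger_gap: 61.5
grip_force: 50.4
```

>>> {"name": "play_rows", "arguments": {"motion": [[[0,0,0.1,0,0,0],[0,0,0.1,0,0,0],[0,0,0.1,0,0,0]]]}}

```text
time: 39.9
tool_pos: [494.2, -11.6, 51.5]
tcp_rot: [180.0, 0.0, 95.0]
ft_force: [-6.4, -0.2, 8.3]
finger_gap: 61.0
grip_force: 51.4
```

>>> {"name": "play_rows", "arguments": {"motion": [[[0,0,0,0,0,0],[0,0,0,0,0,0],[0,0,0,0,0,0],[0,0,0,0,0,0]]], "jaw": 1}}

```text
time: 40.3
tool_pos: [494.0, -11.5, 50.4]
tcp_rot: [180.0, 0.0, 95.0]
ft_force: [0.4, 0.1, -0.3]
finger_gap: 85.4
grip_force: 0.0
```

>>> {"name": "play_rows", "arguments": {"motion": [[[0,0,-2,0,0,0],[0,0,-6,0,0,0],[0,0,-10,0,0,0],[2,-0.8,-14,0,0,0],[6,-2.2,-14,0,0,0]]]}}

```text
time: 40.8
tool_pos: [470.9, 45.3, 197.4]
tcp_rot: [179.4, 0.1, 94.8]
ft_force: [0.5, 1.2, 0.0]
finger_gap: 85.5
grip_force: 0.0
```

```bash
python3 -c "
from h import *
to(348.5,348,190,94.9)"
```

```text
t 40.8 [470.9  45.3 197.4] [1.794e+02 1.000e-01 9.480e+01] gap 85.5  shift [31.19 -9.68  0.58]  rot [ 0.6  0.1 -0.1]
```

>>> {"name": "play_rows", "arguments": {"motion": [[[4,-1.2,0,0,0,0],[8.5,-2.6,0,0,0,0],[13,-4,0,0,0,0],[17.5,-5.4,0,0,0,0],[22,-6.8,0,0,0,0]]]}}

```text
time: 41.3
tool_pos: [379.1, 261.3, 190.6]
tcp_rot: [180.0, -0.0, 95.0]
ft_force: [1.1, 0.9, -0.5]
finger_gap: 85.7
grip_force: 0.0
```

>>> {"name": "play_rows", "arguments": {"motion": [[[4,-1.2,0,0,0,0],[7.5,-2.4,0,0,0,0],[9.1,-2.8,0,0,0,0],[9.1,-2.8,0,0,0,0],[9.1,-2.8,0,0,0,0]]]}}

```text
time: 41.8
tool_pos: [344.1, 347.7, 190.2]
tcp_rot: [-180.0, 0.0, 95.0]
ft_force: [0.4, 0.6, 0.6]
finger_gap: 85.2
grip_force: 0.0
```

```bash
python3 -c "
from h import *
to(348.5,348,41,94.9)"
```

```text
t 41.8 [344.1 347.7 190.2] [-180.    0.   95.] gap 85.2  shift [ 0.    0.44 14.92]  rot [-0.   0.   0.1]
```

>>> {"name": "play_rows", "arguments": {"motion": [[[0,0.3,3,0,0,0],[0,0.3,6.5,0,0,0],[0,0.3,10,0,0,0],[0,0.3,13,0,0,0],[0,0.3,14.6,0,0,0]]]}}

```text
time: 42.3
tool_pos: [346.4, 345.5, 41.4]
tcp_rot: [-179.8, 0.1, 94.9]
ft_force: [0.5, 0.3, -0.4]
finger_gap: 85.4
grip_force: 0.0
```

>>> {"name": "play_rows", "arguments": {"motion": [[[0,0,0,0,0,0],[0,0,0,0,0,0],[0,0,0,0,0,0],[0,0,0,0,0,0],[0,0,0,0,0,0]]], "jaw": 0}}

```text
time: 42.8
tool_pos: [347.7, 348.4, 45.2]
tcp_rot: [179.9, -0.0, 95.0]
ft_force: [0.5, -0.6, 1.0]
finger_gap: 57.7
grip_force: 48.8
```

>>> {"name": "play_rows", "arguments": {"motion": [[[0,0,-1.5,0,0,0],[0,0,-4,0,0,0],[0,0,-7,0,0,0],[0,0,-10,0,0,0],[0,0,-12,0,0,0]]]}}

```text
time: 43.3
tool_pos: [347.8, 348.8, 167.2]
tcp_rot: [179.9, -0.1, 95.0]
ft_force: [0.8, 0.6, -2.4]
finger_gap: 58.0
grip_force: 49.2
```

```bash
python3 -c "
from h import *
to(505,-104,160,94.9)"
```

```text
t 43.3 [347.8 348.8 167.2] [ 1.799e+02 -1.000e-01  9.500e+01] gap 58.0  shift [-46.47  11.72   0.67]  rot [ 0.1 -0.1  0.1]
```

>>> {"name": "play_rows", "arguments": {"motion": [[[-2,0.5,0,0,0,0],[-5.5,1.4,0,0,0,0],[-9.5,2.4,0,0,0,0],[-13.5,3.4,0,0,0,0],[-17.5,4.4,0,0,0,0]]]}}

```text
time: 43.8
tool_pos: [406.4, 176.3, 164.8]
tcp_rot: [180.0, -0.0, 95.0]
ft_force: [0.6, -0.3, -2.8]
finger_gap: 58.4
grip_force: 49.2
```

>>> {"name": "play_rows", "arguments": {"motion": [[[-4,1,0,0,0,0],[-8,2,0,0,0,0],[-12,3,0,0,0,0],[-16,4,0,0,0,0],[-20,5,0,0,0,0]]]}}

```text
time: 44.3
tool_pos: [473.7, -18.9, 164.8]
tcp_rot: [180.0, 0.0, 95.0]
ft_force: [1.0, 0.9, -2.6]
finger_gap: 58.2
grip_force: 49.2
```

>>> {"name": "play_rows", "arguments": {"motion": [[[-3.5,0.9,0,0,0,0],[-7,1.8,0,0,0,0],[-8.9,2.3,0,0,0,0],[-8.9,2.3,0,0,0,0],[-8.9,2.3,0,0,0,0]]]}}

```text
time: 44.8
tool_pos: [503.8, -103.9, 164.3]
tcp_rot: [-180.0, -0.0, 94.9]
ft_force: [0.4, 0.2, -3.5]
finger_gap: 58.2
grip_force: 49.3
```

```bash
python3 -c "
from h import *
to(505,-104,54,94.9)"
```

```text
t 44.8 [ 503.8 -103.9  164.3] [-180.    -0.    94.9] gap 58.2  shift [-0.02  0.12 11.03]  rot [-0. -0.  0.]
```

>>> {"name": "play_rows", "arguments": {"motion": [[[0,0.1,2,0,0,0],[0,0.1,5,0,0,0],[0,0.1,8,0,0,0],[0,0.1,9.7,0,0,0],[0,0.1,10,0,0,0]]]}}

```text
time: 45.3
tool_pos: [502.6, -101.9, 61.7]
tcp_rot: [-179.7, -0.1, 95.1]
ft_force: [-0.8, 0.6, -3.0]
finger_gap: 58.0
grip_force: 49.3
```

>>> {"name": "play_rows", "arguments": {"motion": [[[0,0,0.2,0,0,0],[0,0,0.4,0,0,0],[0,0,0.5,0,0,0],[0,0,0.5,0,0,0]]]}}

```text
time: 45.7
tool_pos: [505.7, -104.0, 60.3]
tcp_rot: [179.9, 0.0, 95.0]
ft_force: [-1.3, 0.4, -3.3]
finger_gap: 58.1
grip_force: 49.3
```

>>> {"name": "play_rows", "arguments": {"motion": [[[0,0,0.2,0,0,0],[0,0,0.3,0,0,0],[0,0,0.3,0,0,0]]]}}

```text
time: 46.0
tool_pos: [504.9, -103.9, 56.3]
tcp_rot: [-180.0, -0.0, 95.0]
ft_force: [-0.6, -0.2, -3.2]
finger_gap: 58.0
grip_force: 49.3
```

>>> {"name": "play_rows", "arguments": {"motion": [[[0,0,0.1,0,0,0],[0,0,0.2,0,0,0],[0,0,0.2,0,0,0]]]}}

```text
time: 46.3
tool_pos: [504.9, -103.9, 54.2]
tcp_rot: [-180.0, -0.0, 95.0]
ft_force: [-0.3, -1.0, -3.5]
finger_gap: 58.1
grip_force: 49.3
```

>>> {"name": "play_rows", "arguments": {"motion": [[[0,0,0.1,0,0,0],[0,0,0.1,0,0,0],[0,0,0.1,0,0,0]]]}}

```text
time: 46.6
tool_pos: [505.0, -103.9, 53.4]
tcp_rot: [-180.0, -0.0, 95.0]
ft_force: [0.1, -1.1, -3.0]
finger_gap: 57.9
grip_force: 49.3
```

>>> {"name": "play_rows", "arguments": {"motion": [[[0,0,0.1,0,0,0],[0,0,0.1,0,0,0],[0,0,0.1,0,0,0]]]}}

```text
time: 46.9
tool_pos: [505.2, -104.0, 53.1]
tcp_rot: [180.0, 0.0, 95.0]
ft_force: [-3.6, 0.4, 5.1]
finger_gap: 58.2
grip_force: 49.9
```

>>> {"name": "play_rows", "arguments": {"motion": [[[0,0,0,0,0,0],[0,0,0,0,0,0],[0,0,0,0,0,0],[0,0,0,0,0,0]]], "jaw": 1}}

```text
time: 47.3
tool_pos: [505.1, -103.9, 52.4]
tcp_rot: [180.0, 0.0, 95.0]
ft_force: [0.2, -0.9, 0.5]
finger_gap: 85.6
grip_force: 0.0
```

>>> {"name": "play_rows", "arguments": {"motion": [[[0,0,-2,0,0,0],[0,0,-6,0,0,0],[0,0,-10,0,0,0],[2,0,-14,0,0,0],[6,0,-18,0,0,0]]]}}

```text
time: 47.8
tool_pos: [500.5, -49.7, 230.1]
tcp_rot: [179.9, 0.1, 94.8]
ft_force: [0.5, 0.2, 0.2]
finger_gap: 85.4
grip_force: 0.0
```

>>> {"name": "play_rows", "arguments": {"motion": [[[4,-1,-2,0,0,0],[8,-3,-4,0,0,0],[10,-5,-6,0,0,0],[10,-5.5,-7,0,0,0],[10,-5.5,-7,0,0,0]]]}}

```text
time: 48.3
tool_pos: [437.4, 46.3, 299.8]
tcp_rot: [179.8, 0.0, 95.1]
ft_force: [0.0, 0.0, 0.1]
finger_gap: 85.3
grip_force: 0.0
```

```bash
python3 - <<'E'
from h import *
to(447.7,51.5,300,94.9)
c,im,st=wrist()
s=optics.snapshot("scene")["pixels"];d=optics.snapshot("side")["pixels"]
w=np.load('w1.npz')["im"]
def cp(a):return cv2.resize(a[60:330,170:400],None,fx=1.6,fy=1.6)
cv2.imwrite('pics/f.png',np.hstack([cp(im),cp(w)])[:,:,::-1])
np.savez('wf.npz',K=c[0],R=c[1],t=c[2],im=im)
# changes vs start in fixed cameras
for n,a in(("scene",s),("side",d)):
    o=np.load(n+"0.npz")["pixels"]; cv2.imwrite(f'pics/f_{n}.png',np.hstack([a[90:240,160:360],o[90:240,160:360]] if n=="scene" else [a[150:384,140:430],o[150:384,140:430]])[:,:,::-1])
E
```

```text
t 48.3 [437.4  46.3 299.8] [179.8   0.   95.1] gap 85.3  shift [ 0.43  1.08 -0.02]  rot [0.2 0.  0.2]
```

View pics/f.png

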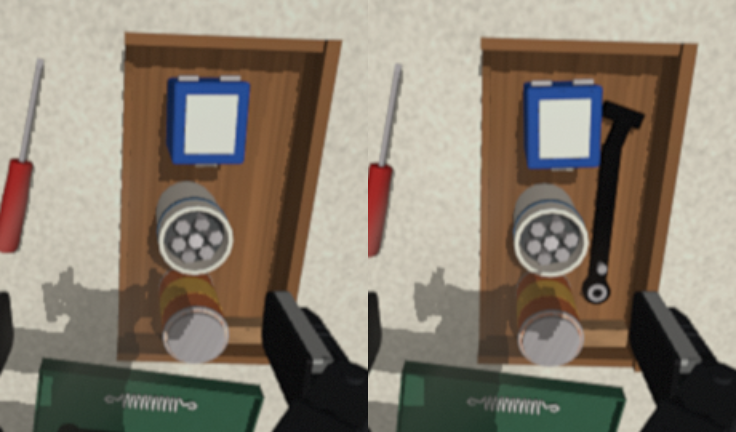

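The two crops match (left now, right start): box (207,122) vs (564,125), cup (195,240) vs (550,238), tin (195,335) vs (550,335), with the camera 10 mm shifted. One numeric check against the start images.

```bash
python3 - <<'E'
from h import *
for f,x0 in(('w1.npz',0),('wf.npz',0)):
    d=np.load(f);c=(d['K'],d['R'],d['t']);im=d['im'];H,S,V=cv2.split(cv2.cvtColor(im,cv2.COLOR_RGB2HSV))
    roi=np.zeros_like(V,bool);roi[108:170,272:325]=1
    b=blob((V>150)&(S<60)&roi);ct=max(cv2.findContours(b,0,2)[0],key=cv2.contourArea)[:,0];print("label",rect(cast(c,ct,91)))
    g=cv2.GaussianBlur(cv2.cvtColor(im,cv2.COLOR_RGB2GRAY),(3,3),0)
    for n,X0,X1,y0,y1,z in(("cup",250,330,175,240,97),("tin",255,325,235,300,104)):
        h=cv2.HoughCircles(g[y0:y1,X0:X1],3,1,100,param1=80,param2=12,minRadius=17,maxRadius=27)
        u=h[0,0]+[X0,y0,0];print(n,cast(c,[u[:2]],z))
a=optics.snapshot("side");o=np.load("side0.npz")["pixels"]
# image shift between start and now around each container
for n,(u,v) in dict(box=(192,209),cup=(226,232),tin=(264,255)).items():
    t=o[v-14:v+14,u-14:u+14];r=cv2.matchTemplate(a["pixels"][v-30:v+30,u-30:u+30],t,cv2.TM_CCOEFF_NORMED);_,m,_,p=cv2.minMaxLoc(r);print(n,"shift px",p[0]-16,p[1]-16,round(m,2))
E
```

```text
label (array([493.5,  83. ]), array([40.8, 46. ]), 4.7)
cup [[492.24246413 -10.91716962]]
tin [[ 504.56181281 -110.61639631]]
label (array([494.7,  83.1]), array([40.5, 45.6]), 5.0)
cup [[494.04442649 -13.15540429]]
tin [[ 504.68825768 -100.64992184]]
box shift px 0 0 0.99
cup shift px 1 0 0.97
tin shift px 2 -1 0.9
```

```bash
python3 -c "
from bench import job
print(job.hand_in())"
```

```text
the job is handed in; nothing more can be done
None
```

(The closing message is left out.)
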